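# Nest the empty needle-roller trays

## Robot

A 7-joint arm with a two-finger parallel gripper is mounted at the origin on the work surface. World frame = base frame: x ahead of the robot, y to its left, z up, the work surface at z = 0. Lengths are in mm, angles in rad, forces in N, time in s.
With the tool pointing down it reaches from about 400 to 875 mm from the base axis. Payload 4.4 kg.
Tool frame: the origin (TCP) lies at the very end of the fingers, on their centre line; the grasp point (between the pads) lies 19 mm behind it; y points along the fingers, x is the direction in which the jaws open and shut, and the axes are right-handed (so a half turn about y gives the same grasp; the last joint's range is limited). The gripper opens to 85 mm and grips with 20 to 120 N. Pads are 22 mm wide; open, the fingers measure 114 mm over their backs; the gripper's body (76 mm by 85 mm) begins 54 mm behind the grasp point. The pads swing forward as they close: fully open they stand 13 mm farther back than shut.
Start: joints at [-1.343, 0.628, 0.038, 1.517, -0.027, 0.996, -0.02], TCP at [188.21, 622.169, 231.313] pointing down, gripper open.
Joint ranges: [-3.06, 3.06], [-0.37, 2.12], [-1.25, 1.32], [0.18, 2.47], [-1.1, 4.24], [0.23, 1.98], [-2.94, 2.94]. Speed limits (rad/s): [2.57, 2.57, 3.14, 3.14, 3.14, 3.14, 3.14].

## Interface

Orientations are given as [roll, pitch, yaw] about the fixed x, y, z axes, in that order (R = Rz(yaw) Ry(pitch) Rx(roll)).
In Python, from cell import readout, eyes, finish_job gives the robot as it stands. The module is installed in compiled form; this text tells all that it offers.
- The arm moves only by the tool apply_moves, never from a script. Its argument "commands" is a list that holds one entry, the list of rows, each a list of 6 numbers: the shift along the tool's x, y, z in units of 0.04 m (1.0 is 0.04 m), then the turn, a rotation vector about the tool's x, y, z in units of 5 degrees (1.0 is 5 degrees). A call has 1 to 8 rows; each row shifts and turns the pose as measured when the row begins, along the tool's axes as they then stand; what a row does not reach is not made up. A row lasts 1/12 s, in which the tool goes at most 41.7 mm and 7.16 degrees, less where a joint would pass 70% of its speed; a pose out of reach is approached as far as the arm can. A call with a number of a shift or a turn outside -1 to 1 is refused whole. A call with a gripper value outside its range is refused whole. "claw" is the finger opening in mm, from 0 to 85.4, set as the call begins (left out, the last holds). The fingers move at their own pace and stop on an object; the grip force is fixed at half the most. Time passes only in rows, so rows that do not move let the fingers close. It gives the time, the measured TCP pose, the force and the opening at its end, in the units of the state.
- readout.read_state(): the state, without advancing time (a new reading comes with each control period).
- eyes.get_image(name): name is "side" or "top"; returns a dict with "image" (480x640x3 uint8, red, green, blue), "mtx" (3x3 intrinsics, pixels), "rvec" (rotation vector, rad) and "tvec" (3), from world to camera coordinates, as OpenCV has them. Camera axes: x right, y down, z forward; pixel columns grow to the right and rows downward; lengths in mm; the calibration is good to about 2 mm. A picture is of the moment at which its call begins. There is no depth.
- finish_job(): hands the job in, once; it reports no verdict.
The state is a dict: "clock": time; "qpos": joint angles; "qd": joint speeds; "tau": joint torques, N m; "eef_pos": TCP position; "tool_rot": TCP orientation; "force": force on the tool from outside, world axes, zero at the start; "torque": the same for the moment, N m; "width": finger opening in mm.
Only numpy, scipy, OpenCV 4.12 (cv2) and the standard library are available. Lean on these libraries where they do the work, as an engineer would, in place of code of your own. Each camera call takes 0.05 s, during which the arm holds its last target. There are 200 camera calls.

## Task

Put the empty pouring trays away: nest the one draining on the sloping rack and the one lying on the bare bench into the tray standing on the rubber mat, one after the other in either order, each turned so that its nose lies over the nose below and its rim sits fully home on the rim below. Lower them in gently rather than dropping them, leave the bottom tray where it stands on the mat, and do not disturb the other things on the bench.

Things in the scene. Friction and masses are not known exactly. Their poses are not given: they have to be found in the camera images.
- tray_rack_centre (a point): Stainless pouring tray left to drain, mouth up on the wire slope of the rack, nose downhill against the stop bar: its x axis points 30 degrees below level and its mouth faces 30 degrees off vertical. Same pressing as the other two. Point: near its balance point, half-way up (18 mm above the underside, 18 mm below the rim's top); x axis to the nose, z up out of the mouth. 
- tray_rack_nose (a point): Tray on the rack: middle of the top of the nose's rim, 78 mm along x and 18 mm up from the centre point. All trays: 150 mm long (x = -70 to +80), 36 mm high, about 0.18 kg. From above: blunt end 46 mm across at x = -70, parallel sides 66 mm apart over the rim from x = -60 to +18, then narrowing to a 12 mm wide nose at x = +80.
- tray_flat_centre (a point): Stainless pouring tray lying loose on the bare bench, level, mouth up. Same pressing as the other two. Point: near its balance point, half-way up (18 mm above the underside, 18 mm below the rim's top); x axis to the nose, z up out of the mouth. 
- tray_flat_nose (a point): Tray on the bare bench: middle of the top of the nose's rim, 78 mm along x and 18 mm up from the centre point. All trays: walls lean outward (underside 34 mm wide, mouth 53 mm); the top 12 mm is a solid turned-down rim with upright outer faces, the place to grip: across the parallel sides, 66 mm apart.
- tray_low_centre (a point): Stainless pouring tray standing level, mouth up, on the rubber mat: the bottom of the stack. Same pressing as the other two. Point: near its balance point, half-way up (18 mm above the underside, 18 mm below the rim's top); x axis to the nose, z up out of the mouth. 
- tray_low_nose (a point): Bottom tray on the mat: middle of the top of the nose's rim, 78 mm along x and 18 mm up from the centre point. A tray fully home in another rests with its rim flat on the rim below, centre 12 mm straight above the lower centre, with 1.6 mm of play between the walls; turned any other way it stays high.
- rack: draining rack, fixed: a wire bed 130 mm wide and 160 mm long, sloping at 30 degrees, over a 210 x 160 mm drip pan. Origin on the bench under its middle; the slope falls towards its -x side, where a 10 mm high stop bar crosses it; the bed's surface is 31 mm above the bench at the low end and 114 mm at the high end
- mat: black ribbed rubber mat, fixed, 190 x 190 mm, 4 mm thick; origin under its middle
- conrod_mid (a point): steel connecting rod lying flat, 150 mm long, 18 mm thick; this point is its middle. To be left alone
- shaft_mid (a point): steel stub shaft standing on its 64 mm flange, 125 mm tall; this point is its middle. To be left alone
- jar_mid (a point): clear jar with steel cap, 64 mm across, 85 mm tall; this point is its middle. To be left alone
- mallet_mid (a point): hammer lying flat, 260 mm long; this point is on its handle. To be left alone
- bearing_mid (a point): steel ring bearing lying flat, 62 mm across, 16 mm thick; this point is its middle. To be left alone
- spanner_mid (a point): spanner lying flat, 190 mm long; this point is on its shank. To be left alone
Mind the look-alikes: they are no part of the job. What is shaped like the part that bears tray_flat_centre but red is not meant.

How it is judged:
By the outcome, as a careful person would: the job done as asked, in the order asked, and still so for the second after the job is handed in, with the robot touching nothing.
It also fails if it takes over 53 s, if anything falls off the work surface, if the arm or the gripper's body presses on something with over 40 N, if the wrist force passes 120 N, or if a joint passes its speed limit or range.

## Working session

There is one attempt and no reset: what is moved stays moved. The work goes in short steps, Python scripts to look and compute and a tool call to move; the robot and the scene stay as the last step left them, time stands still between calls to the robot, and variables do not carry over. Pictures are saved under pics/ and viewed, about 8 in all and at most 12, crops included, and the job is handed in when it is done.

Besides the shell and the picture viewer there is one more tool, called after ">>>" by a JSON object that holds its "api" and its "payload", one argument or row to a line. apply_moves: Moves the arm, as the interface text tells. Shifts and turns lie within -1 to 1; 1 stands for 0.04 m of shift or 5 degrees of turn. Its arguments: {"type":"object","properties":{"commands":{"type":"array"},"claw":{"type":"number"}},"required":["commands"]}

```bash
mkdir -p pics; python3 - <<'E'
from cell import readout, eyes
import cv2,pickle
s=readout.read_state();print(s)
for n in("top","side"):
    d=eyes.get_image(n);pickle.dump(d,open(f"pics/{n}0.pkl","wb"));cv2.imwrite(f"pics/{n}0.png",d["image"][:,:,::-1]);print(d["mtx"],d["rvec"],d["tvec"])
E
```

```text
{'clock': 0.0, 'qpos': array([-1.34277794,  0.62934344,  0.03847004,  1.51840195, -0.02698921,
        0.99631356, -0.02001531]), 'qd': array([-0.00075246, -0.00191432,  0.00064936, -0.00149141,  0.00120095,
        0.00031875,  0.00254655]), 'tau': array([ 3.04710147e-04, -5.63401723e+01,  1.22659508e+00, -1.93440878e+01,
        1.11251447e-02,  1.03376553e-02, -1.25364870e-06]), 'eef_pos': array([188.05003773, 621.52555961, 230.38051304]), 'tool_rot': array([-1.57084835,  0.00194683,  1.27694497]), 'force': array([-0.08122674, -0.37195056,  1.0949268 ]), 'torque': array([ 0.00706024,  0.02504886, -0.03497904]), 'width': 85.19700997374444}
[[546.80908184   0.         319.11367702]
 [  0.         546.80908184 242.43253712]
 [  0.           0.           1.        ]] [ 2.10311765 -2.14106221  0.18081868] [  -5.17985965  489.53421688 1163.46028001]
[[457.12570824   0.         316.39414503]
 [  0.         457.12570824 245.36281348]
 [  0.           0.           1.        ]] [ 2.18935531 -0.60124414  0.27648767] [-443.72963474  238.72411094  935.67600238]
```

View pics/top0.png

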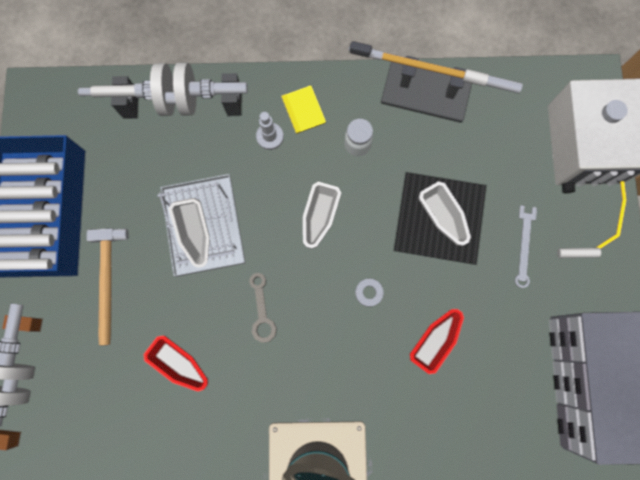

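View pics/side0.png

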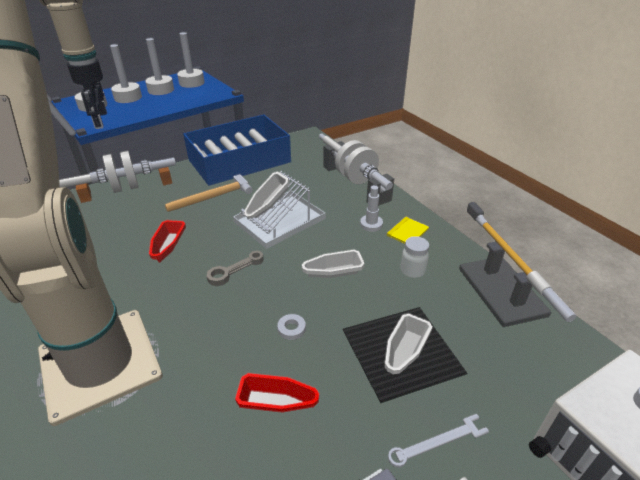

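The top view shows the rack tray at (188,232), the bench tray at (320,215) and the mat tray at (445,213). The two red trays are decoys. Next I'll take enlarged crops.

```bash
python3 - <<'E'
import pickle,cv2,numpy as np
T=pickle.load(open("pics/top0.pkl","rb"));S=pickle.load(open("pics/side0.pkl","rb"))
for d in(T,S):
    R=cv2.Rodrigues(d["rvec"])[0];print(-R.T@d["tvec"])
    print(cv2.projectPoints(np.array([[188.,621,230]]),d["rvec"],d["tvec"],d["mtx"],None)[0].ravel())
def crop(d,x,y,w,h,k):return cv2.resize(d["image"][y:y+h,x:x+w,::-1],None,fx=k,fy=k,interpolation=cv2.INTER_CUBIC)
a=np.hstack([crop(T,155,170,95,110,4),crop(T,290,170,65,110,4),])
b=np.hstack([crop(S,230,160,100,90,4),crop(S,295,240,75,40,4).copy() if 0 else crop(S,295,205,75,90,4)])
cv2.imwrite("pics/cropT.png",np.hstack([a]));cv2.imwrite("pics/cropS.png",b)
E
```

```text
[ 272.51773739  -24.60979955 1232.24950565]
[-34.78899444 396.40957288]
[  95.06774768 -722.22651923  773.77370697]
[102.4009832  124.80298044]
```

View pics/cropT.png

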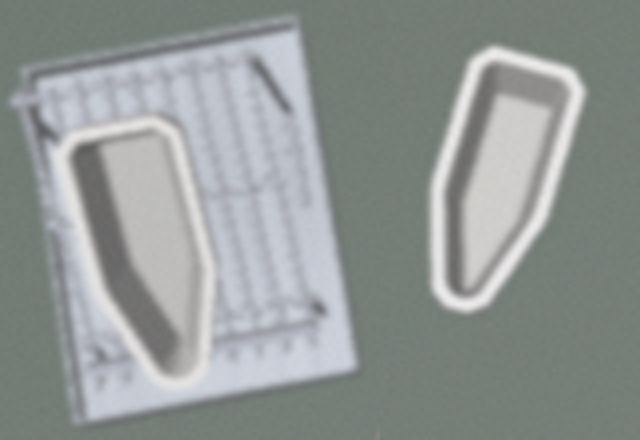

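View pics/cropS.png

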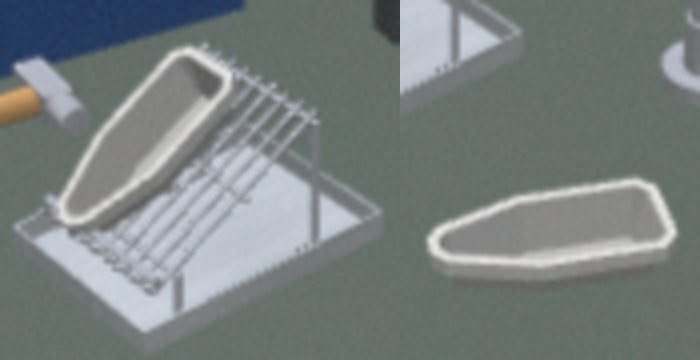

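```bash
cat > fit.py <<'E'
import cv2,numpy as np,pickle
from scipy.optimize import minimize
from scipy.spatial.transform import Rotation as Ro
# rim polygon: outer, and inner edge inset 6 mm (rim top surface)
OUT=np.array([[-70,-23],[-60,-33],[18,-33],[80,-6],[80,6],[18,33],[-60,33],[-70,23]],float)
INN=np.array([[-63.5,-20],[-56,-26.5],[16.5,-26.5],[73.5,-2],[73.5,2],[16.5,26.5],[-56,26.5],[-63.5,20]],float)
K=4
def proj(d,P):
    return cv2.projectPoints(np.asarray(P,float).reshape(-1,3),d["rvec"],d["tvec"],d["mtx"],None)[0].reshape(-1,2)
def place(poly,c,rot,z=18.):
    return np.c_[poly,np.full(len(poly),z)]@rot.as_matrix().T+np.asarray(c)
def rot(yaw,down=0.,roll=0.):  # nose 'down' rad below level
    return Ro.from_euler('ZYX',[yaw,down,roll])
def white(d,lo=205,hi=232):
    return np.clip((d["image"].min(2).astype(float)-lo)/(hi-lo),0,1)
def err(d,W,c,r,roi):
    x,y,w,h=roi
    m=np.zeros((h*K,w*K),np.uint8)
    for poly,v in((OUT,255),(INN,0)):
        q=((proj(d,place(poly,c,r))-[x,y]+.5)*K-.5)*16
        cv2.fillPoly(m,[np.round(q).astype(np.int32)],v,cv2.LINE_AA,4)
    m=cv2.GaussianBlur(m.astype(np.float32)/255,(0,0),K*.7)
    m=cv2.resize(m,(w,h),interpolation=cv2.INTER_AREA)
    return ((m-W[y:y+h,x:x+w])**2).sum()
def fit(views,c0,yaw0,down=0.,z=None,free=False):
    """views: list of (d). returns centre, yaw[,down], error"""
    vs=[]
    for d in views:
        p=proj(d,place(OUT,c0,rot(yaw0,down)));a=np.floor(p.min(0)-7).astype(int);b=np.ceil(p.max(0)+7).astype(int)
        a=np.maximum(a,0);b=np.minimum(b,[640,480])
        vs.append((d,white(d),(*a,*(b-a))))
    def f(p):
        c=[c0[0]+p[0],c0[1]+p[1],c0[2]+(p[3] if z is None else 0)]
        r=rot(yaw0+p[2]/50,down+(p[4]/50 if free else 0),p[5]/50 if free else 0)
        return sum(err(d,W,c,r,roi) for d,W,roi in vs)
    n=6 if free else (4 if z is None else 3)
    best=None;x=np.zeros(n)
    for k in(8,3,1.5):
        o=minimize(f,x,method='Nelder-Mead',options=dict(initial_simplex=np.vstack([x]+[x+k*e for e in np.eye(n)]),xatol=.03,fatol=.01,maxiter=600));x=o.x
    return np.round([c0[0]+x[0],c0[1]+x[1],c0[2]+(x[3] if z is None else 0)],1),np.degrees(yaw0+x[2]/50).round(2),(np.degrees(x[4:]/50).round(2) if free else ''),round(o.fun,1)
def unproj(d,u,z):
    R=cv2.Rodrigues(d["rvec"])[0];o=-R.T@d["tvec"]
    v=R.T@np.linalg.solve(d["mtx"],[u[0],u[1],1]);return o+v*(z-o[2])/v[2]
E
python3 - <<'E'
from fit import *
T=pickle.load(open("pics/top0.pkl","rb"));S=pickle.load(open("pics/side0.pkl","rb"))
for n,t,no,z,down in(("flat",(326,187),(312,244),36,0),("low",(430,186),(463,240),40,0),("rack",(185,202),(199,264),90,.5236)):
    a=unproj(T,t,z);b=unproj(T,no,z);v=a-b;yaw=np.arctan2(-v[1],-v[0]);c=(a+b)/2
    c[2]=z-18
    print(n,"init",c.round(),np.degrees(yaw).round(1))
    for nm,vv in(("T",[T]),("S",[S]),("TS",[T,S])):
        print(nm,fit(vv,c,yaw,down,z=None if (n=="rack") and nm!="T" else z), fit(vv,c,yaw,down) if nm=="TS" else'')
for n,u,z in(("rackTL",(161,187),10),("rackTR",(229,175),10),("rackBR",(244,262),10),("rackBL",(175,276),10),("jar",(359,130),85),("shaft",(266,117),125),("mat1",(405,172),4),("mat2",(486,185),4),("mat3",(474,264),4),("mat4",(394,250),4)):
    print(n,unproj(T,u,z).round())
E
```

```text
flat init [553. -15.  18.] 165.6
T (array([556.8, -14. ,  18. ]), np.float64(162.03), '', np.float64(129.3)) 
S (array([555.5, -14.1,  18. ]), np.float64(162.13), '', np.float64(90.8)) 
TS (array([556.6, -14.5,  18. ]), np.float64(162.47), '', np.float64(229.2)) (array([556.7, -14.1,  16.7]), np.float64(162.87), '', np.float64(223.8))
low init [ 552. -299.   22.] -152.1
T (array([ 551.3, -299.3,   22. ]), np.float64(-150.76), '', np.float64(111.6)) 
S (array([ 545.8, -301.7,   22. ]), np.float64(-151.22), '', np.float64(170.5)) 
TS (array([ 550. , -299.7,   22. ]), np.float64(-150.31), '', np.float64(306.1)) (array([ 550.9, -299.5,   21.1]), np.float64(-150.1), '', np.float64(303.8))
rack init [507. 257.  72.] -166.2
T (array([517.1, 262.4,  72. ]), np.float64(-171.26), '', np.float64(200.5)) 
S (array([573.2, 272.2, 147.4]), np.float64(-355.99), '', np.float64(7.1)) 
TS (array([514.6, 259.1,  83.8]), np.float64(-171.99), '', np.float64(283.3)) (array([514.6, 259.1,  83.8]), np.float64(-171.99), '', np.float64(283.3))
rackTL [633. 352.  10.]
rackTR [659. 194.  10.]
rackBR [454. 157.  10.]
rackBL [425. 313.  10.]
jar [ 733. -107.   85.]
shaft [751.  95. 125.]
mat1 [ 660. -217.    4.]
mat2 [ 625. -403.    4.]
mat3 [ 441. -363.    4.]
mat4 [ 476. -184.    4.]
```

```bash
python3 - <<'E'
from fit import *
T=pickle.load(open("pics/top0.pkl","rb"));S=pickle.load(open("pics/side0.pkl","rb"))
out=[]
for d,rois in((T,[(155,190,75,90),(290,170,70,90),(410,170,70,90)]),(S,[(230,160,75,90),(295,225,80,60),(375,300,65,90)])):
    row=[]
    for x,y,w,h in rois:
        im=cv2.resize(d["image"][y:y+h,x:x+w,::-1],None,fx=3.5,fy=3.5,interpolation=cv2.INTER_CUBIC)
        print(np.percentile(d["image"][y:y+h,x:x+w].min(2),[50,80,90,95,98,100]))
        for c,yaw,dn in(((556.6,-14.3,18),162.4,0),((550.5,-299.6,22),-150.3,0),((514.6,259.1,83.8),-172,.5236)):
            for P in(OUT,INN):
                q=((proj(d,place(P,c,rot(np.radians(yaw),dn)))-[x,y]+.5)*3.5-.5)*16
                cv2.polylines(im,[np.round(q).astype(np.int32)],True,(0,0,255),1,cv2.LINE_AA,4)
        row.append(cv2.copyMakeBorder(im,0,315-im.shape[0],0,0,0))
    out.append(np.hstack(row))
w=max(o.shape[1] for o in out)
im=np.vstack([cv2.copyMakeBorder(o,0,0,0,w-o.shape[1],0) for o in out]);im=cv2.resize(im,None,fx=.93,fy=.93);print(im.shape)
cv2.imwrite("pics/ov.png",im)
E
```

```text
[176. 191. 200. 210. 220. 225.]
[117. 161. 203. 211. 227. 232.]
[ 58. 160. 204. 215. 227. 233.]
[116. 180. 192. 197. 202. 224.]
[103. 133. 148. 188. 213. 223.]
[ 87. 139. 188. 208. 222. 227.]
(586, 716, 3)
```

View pics/ov.png

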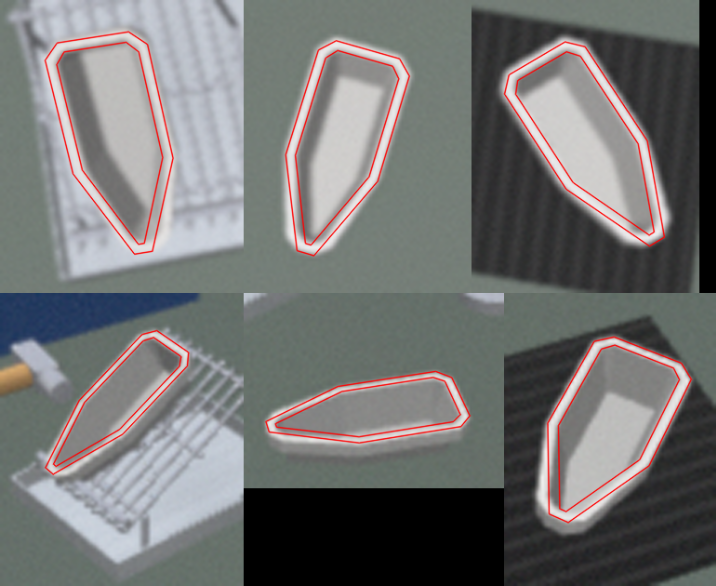

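```bash
cat >> fit.py <<'E'
def shape(a,n,m,t):
    h=np.array([[-70,23],[-60,33],[18,33],[a,n],[80,m]],float)
    g=h+np.array([[t,-.4*t],[.4*t,-t],[-.2*t,-t],[-.6*t,-.8*t],[-t,-.4*t]]); g[:,1]=np.maximum(g[:,1],.5)
    f=lambda q:np.vstack([q*[1,-1],q[::-1]])
    return f(h),f(g)
def setshape(*s):
    global OUT,INN
    OUT,INN=shape(*s)
setshape(74,12,6,6)
_w=white
def white(d):
    return _w(d,190,224) if d["mtx"][0,0]>500 else _w(d,170,212)
E
python3 - <<'E'
import fit
from fit import *
T=pickle.load(open("pics/top0.pkl","rb"));S=pickle.load(open("pics/side0.pkl","rb"))
best=[]
for a in(70,75,78):
  for n in(9,12,15):
    for m in(6,9):
      for t in(5,6.5):
        fit.setshape(a,n,m,t)
        r=fit.fit([T],np.array([556.6,-14,18]),np.radians(162.4),0,z=18);best.append((r[3],a,n,m,t,r[0],r[1]))
best.sort(key=lambda q:q[0])
for b in best[:4]:print(b)
fit.setshape(*best[0][1:5])
for n,c,yaw,dn in(("flat",(556.6,-14.3,18),162.4,0),("low",(550.5,-299.6,22),-150.3,0),("rack",(514.6,259.1,80),-172,.5236)):
    for nm,vv in(("T",[T]),("S",[S]),("TS",[T,S])):
        c=np.array(c,float);y=np.radians(yaw)
        print(n,nm,fit.fit(vv,c,y,dn,z=None if n=="rack" and nm=="TS" else 1),fit.fit(vv,c,y,dn) if nm=="TS" else'')
E
```

```text
Traceback (most recent call last):
AttributeError: 'function' object has no attribute 'setshape'
```

```bash
cat > a.py <<'E'
import fit as F
import numpy as np,pickle
T=pickle.load(open("pics/top0.pkl","rb"));S=pickle.load(open("pics/side0.pkl","rb"))
best=[]
for a in(70,75,78):
  for n in(9,12,15):
    for m in(6,9):
      for t in(5,6.5):
        F.setshape(a,n,m,t)
        r=F.fit([T],np.array([556.6,-14,18]),np.radians(162.4),0,z=18);best.append((r[3],a,n,m,t,r[0],r[1]))
best.sort(key=lambda q:q[0])
for b in best[:4]:print(b)
F.setshape(*best[0][1:5])
for n,c,yaw,dn in(("flat",(556.6,-14.3,18),162.4,0),("low",(550.5,-299.6,22),-150.3,0),("rack",(514.6,259.1,80),-172,.5236)):
    for nm,vv in(("T",[T]),("S",[S]),("TS",[T,S])):
        c=np.array(c,float);y=np.radians(yaw)
        print(n,nm,F.fit(vv,c,y,dn,z=None if n=="rack" and nm=="TS" else 1),F.fit(vv,c,y,dn) if nm=="TS" else'')
E
time python3 a.py
```

```text
(np.float64(102.8), 70, 15, 6, 6.5, array([557.8, -14.3,  18. ]), np.float64(162.3))
(np.float64(103.5), 75, 15, 6, 6.5, array([558.4, -14.6,  18. ]), np.float64(162.38))
(np.float64(103.6), 70, 15, 6, 5, array([557.8, -14.3,  18. ]), np.float64(162.43))
(np.float64(103.7), 70, 15, 9, 6.5, array([557.8, -14.3,  18. ]), np.float64(162.45))
flat T (array([557.3, -14.2,  18. ]), np.float64(162.34), '', np.float64(103.2)) 
flat S (array([555.3, -15.5,  18. ]), np.float64(162.49), '', np.float64(35.8)) 
flat TS (array([556.8, -14.5,  18. ]), np.float64(162.41), '', np.float64(159.9)) (array([557.7, -14.1,  16.2]), np.float64(162.2), '', np.float64(144.1))
low T (array([ 552.5, -298.9,   22. ]), np.float64(-150.59), '', np.float64(121.6)) 
low S (array([ 549.3, -299.5,   22. ]), np.float64(-151.07), '', np.float64(119.2)) 
low TS (array([ 550.8, -299. ,   22. ]), np.float64(-150.87), '', np.float64(279.1)) (array([ 551.3, -298.9,   21.6]), np.float64(-150.88), '', np.float64(279.2))
rack T (array([515.7, 259.7,  80. ]), np.float64(-169.53), '', np.float64(92.9)) 
rack S (array([517.1, 264.3,  80. ]), np.float64(-170.32), '', np.float64(137.4)) 
rack TS (array([514.6, 258.5,  84.2]), np.float64(-169.66), '', np.float64(226.2)) (array([514.6, 258.5,  84.2]), np.float64(-169.66), '', np.float64(226.2))
real	0m14.863s
user	0m15.227s
sys	0m0.236s
```

```bash
cat > plan.py <<'E'
import numpy as np
from scipy.spatial.transform import Rotation as Ro, Slerp
from cell import readout
def tool(yaw,down=0.):
    """tool rotation for a tray at yaw (deg), nose 'down' (deg) below level, tool z = -tray x, tool y = -tray z"""
    t=Ro.from_euler('ZYX',[yaw,down,0],degrees=True).as_matrix()
    return np.column_stack([t[:,1],-t[:,2],-t[:,0]])
def plan(p,R,n=None,spin=None):
    """rows to TCP p (mm), rotation R; spin: total turn (deg) about tool y if it must be forced"""
    s=readout.read_state();p0=s["eef_pos"];R0=Ro.from_euler('xyz',s["tool_rot"])
    d=np.asarray(p,float)-p0;rv=(R0.inv()*Ro.from_matrix(R)).as_rotvec()
    if spin is not None: rv=np.array([0,np.radians(spin),0])
    need=max(np.linalg.norm(d)/39,np.degrees(np.linalg.norm(rv))/5);n=n or int(np.ceil(need))
    print("clock",round(s["clock"],2),"pos",p0.round(1),"F",s["force"].round(1),"w",round(s["width"],1),"dW",d.round(1),"rot",np.degrees(rv).round(2),"n",n)
    rows=[]
    for i in range(n):
        Ri=R0*Ro.from_rotvec(rv*i/n)
        rows.append([round(float(v),2) for v in np.r_[Ri.inv().apply(d/n)/40,np.degrees(rv/n)/5]])
    for i in range(0,n,8):print([[*r] for r in rows[i:i+8]])
    print("q",s["qpos"].round(2))
E
python3 -c "
from plan import *
R=tool(162.4);print(R.round(2))
plan([557,-14,140],R,n=36,spin=179)"
```

```text
[[-0.3  -0.    0.95]
 [-0.95 -0.   -0.3 ]
 [ 0.   -1.   -0.  ]]
clock 0.1 pos [188.  621.6 230.5] F [-0.5 -0.3 -0.5] w 85.3 dW [ 369.  -635.6  -90.5] rot [  0. 179.   0.] n 36
[[-0.35, 0.06, -0.37, 0.0, 0.99, 0.0], [-0.31, 0.06, -0.4, 0.0, 0.99, 0.0], [-0.28, 0.06, -0.43, 0.0, 0.99, 0.0], [-0.24, 0.06, -0.45, 0.0, 0.99, 0.0], [-0.2, 0.06, -0.47, 0.0, 0.99, 0.0], [-0.16, 0.06, -0.48, 0.0, 0.99, 0.0], [-0.12, 0.06, -0.5, 0.0, 0.99, 0.0], [-0.07, 0.06, -0.51, 0.0, 0.99, 0.0]]
[[-0.03, 0.06, -0.51, 0.0, 0.99, 0.0], [0.02, 0.06, -0.51, 0.0, 0.99, 0.0], [0.06, 0.06, -0.51, 0.0, 0.99, 0.0], [0.1, 0.06, -0.5, 0.0, 0.99, 0.0], [0.15, 0.06, -0.49, 0.0, 0.99, 0.0], [0.19, 0.06, -0.47, 0.0, 0.99, 0.0], [0.23, 0.06, -0.46, 0.0, 0.99, 0.0], [0.27, 0.06, -0.43, 0.0, 0.99, 0.0]]
[[0.3, 0.06, -0.41, 0.0, 0.99, 0.0], [0.34, 0.06, -0.38, 0.0, 0.99, 0.0], [0.37, 0.06, -0.35, 0.0, 0.99, 0.0], [0.4, 0.06, -0.32, 0.0, 0.99, 0.0], [0.43, 0.06, -0.28, 0.0, 0.99, 0.0], [0.45, 0.06, -0.24, 0.0, 0.99, 0.0], [0.47, 0.06, -0.2, 0.0, 0.99, 0.0], [0.48, 0.06, -0.16, 0.0, 0.99, 0.0]]
[[0.5, 0.06, -0.12, 0.0, 0.99, 0.0], [0.5, 0.06, -0.08, 0.0, 0.99, 0.0], [0.51, 0.06, -0.03, 0.0, 0.99, 0.0], [0.51, 0.06, 0.01, 0.0, 0.99, 0.0], [0.51, 0.06, 0.06, 0.0, 0.99, 0.0], [0.5, 0.06, 0.1, 0.0, 0.99, 0.0], [0.49, 0.06, 0.14, 0.0, 0.99, 0.0], [0.48, 0.06, 0.18, 0.0, 0.99, 0.0]]
[[0.46, 0.06, 0.22, 0.0, 0.99, 0.0], [0.44, 0.06, 0.26, 0.0, 0.99, 0.0], [0.41, 0.06, 0.3, 0.0, 0.99, 0.0], [0.39, 0.06, 0.33, 0.0, 0.99, 0.0]]
q [-1.34  0.63  0.04  1.52 -0.03  1.   -0.02]
```

>>> {"api": "apply_moves", "payload": {
  "commands": [
    [[-0.35, 0.0, -0.37, 0, 1, 0], [-0.31, 0.0, -0.4, 0, 1, 0], [-0.28, 0.0, -0.43, 0, 1, 0], [-0.24, 0.0, -0.45, 0, 1, 0], [-0.2, 0.0, -0.47, 0, 1, 0], [-0.16, 0.0, -0.48, 0, 1, 0], [-0.12, 0.0, -0.5, 0, 1, 0], [-0.07, 0.0, -0.51, 0, 1, 0]]
  ],
  "claw": 85
}}

```text
clock: 0.77
eef_pos: [265.4, 476.0, 225.9]
tool_rot: [-1.571, 0.008, 0.557]
force: [-0.4, -0.3, -0.5]
width: 85.0
```

>>> {"api": "apply_moves", "payload": {
  "commands": [
    [[-0.03, 0.0, -0.51, 0, 1, 0], [0.02, 0.0, -0.51, 0, 1, 0], [0.06, 0.0, -0.51, 0, 1, 0], [0.1, 0.0, -0.5, 0, 1, 0], [0.15, 0.0, -0.49, 0, 1, 0], [0.19, 0.0, -0.47, 0, 1, 0], [0.23, 0.0, -0.46, 0, 1, 0], [0.27, 0.0, -0.43, 0, 1, 0]]
  ]
}}

```text
clock: 1.43
eef_pos: [343.0, 322.3, 224.4]
tool_rot: [-1.581, 0.008, -0.177]
force: [0.2, -0.0, -0.9]
width: 85.4
```

>>> {"api": "apply_moves", "payload": {
  "commands": [
    [[0.3, 0.06, -0.41, 0, 1, 0], [0.34, 0.06, -0.38, 0, 1, 0], [0.37, 0.06, -0.35, 0, 1, 0], [0.4, 0.06, -0.32, 0, 1, 0], [0.43, 0.06, -0.28, 0, 1, 0], [0.45, 0.06, -0.24, 0, 1, 0], [0.47, 0.06, -0.2, 0, 1, 0], [0.48, 0.06, -0.16, 0, 1, 0]]
  ]
}}

```text
clock: 2.1
eef_pos: [414.7, 167.5, 204.3]
tool_rot: [-1.585, 0.0, -0.91]
force: [0.8, 0.4, -0.2]
width: 84.7
```

>>> {"api": "apply_moves", "payload": {
  "commands": [
    [[0.5, 0.1, -0.12, 0, 1, 0], [0.5, 0.1, -0.08, 0, 1, 0], [0.51, 0.1, -0.03, 0, 1, 0], [0.51, 0.1, 0.01, 0, 1, 0], [0.51, 0.1, 0.06, 0, 1, 0], [0.5, 0.1, 0.1, 0, 1, 0], [0.49, 0.1, 0.14, 0, 1, 0], [0.48, 0.1, 0.18, 0, 1, 0]]
  ]
}}

```text
clock: 2.77
eef_pos: [480.0, 10.3, 170.3]
tool_rot: [-1.585, -0.009, -1.641]
force: [0.2, -0.0, -0.3]
width: 85.4
```

```bash
python3 -c "
from plan import *
plan([557,-14,70],tool(162.4))"
```

```text
clock 2.77 pos [480.   10.3 170.3] F [ 0.2 -0.  -0.3] w 85.4 dW [  77.   -24.3 -100.3] rot [ 0.72 13.56  0.62] n 4
[[0.11, 0.62, 0.5, 0.04, 0.68, 0.03], [0.08, 0.62, 0.5, 0.04, 0.68, 0.03], [0.06, 0.62, 0.51, 0.04, 0.68, 0.03], [0.03, 0.63, 0.51, 0.04, 0.68, 0.03]]
q [-0.6   0.61  0.78  2.05 -0.62  0.75 -1.07]
```

>>> {"api": "apply_moves", "payload": {
  "commands": [
    [[0.11, 0.6, 0.5, 0.04, 0.68, 0.03], [0.08, 0.6, 0.5, 0.04, 0.68, 0.03], [0.06, 0.6, 0.51, 0.04, 0.68, 0.03], [0.03, 0.6, 0.51, 0.04, 0.68, 0.03], [0, 0, 0, 0, 0, 0]]
  ]
}}

```text
clock: 3.18
eef_pos: [561.6, -21.3, 68.9]
tool_rot: [-1.566, -0.001, -1.901]
force: [0.5, 0.1, -0.4]
width: 85.0
```

```bash
python3 -c "
from plan import *
plan([557,-14.2,30],tool(162.4))
from cell import eyes
import cv2,pickle
o=[]
for n,(x,y,w,h) in dict(top=(270,150,100,120),side=(270,150,130,150)).items():
    d=eyes.get_image(n);pickle.dump(d,open(f'pics/{n}1.pkl','wb'));o.append(cv2.copyMakeBorder(cv2.resize(d['image'][y:y+h,x:x+w,::-1],None,fx=3.4,fy=3.4,interpolation=cv2.INTER_CUBIC),0,int(3.4*(150-h)),0,0,0))
import numpy as np
cv2.imwrite('pics/g1.png',np.hstack(o))"
```

```text
clock 3.18 pos [561.6 -21.3  68.9] F [ 0.5  0.1 -0.4] w 85.0 dW [ -4.6   7.1 -38.9] rot [-0.26 -1.3   0.04] n 2
[[-0.07, 0.49, -0.09, -0.03, -0.13, 0.0], [-0.07, 0.49, -0.08, -0.03, -0.13, 0.0]]
q [-0.43  0.85  0.68  1.91 -0.84  0.69 -1.13]
```

View pics/g1.png

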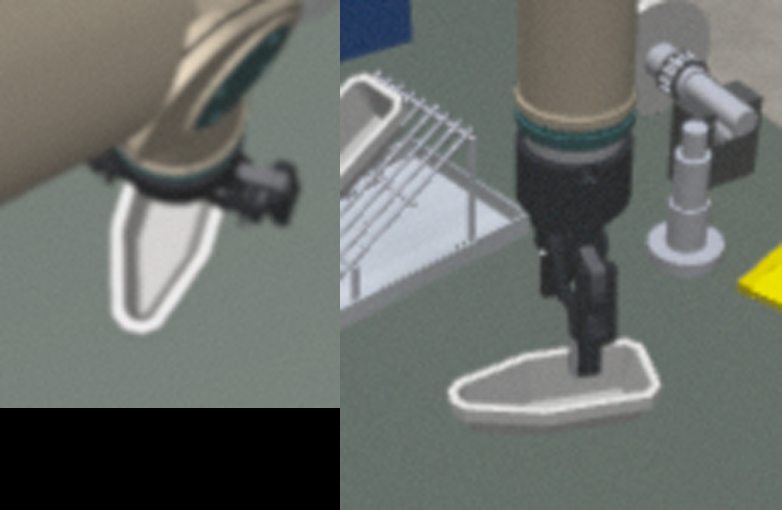

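```bash
python3 -c "
from plan import *
import fit as F,pickle
S=pickle.load(open('pics/side1.pkl','rb'))
R=tool(162.4);s=readout.read_state();p=s['eef_pos'];print(p)
for off in (43,57):
  for z in (0,6,13): print(off,z,F.proj(S,[p+R[:,0]*off-R[:,1]*z]).round(1), F.proj(S,[p+R[:,0]*off-R[:,1]*z-R[:,2]*11]).round(1))
plan([557,-14.2,40],R)"
```

```text
[559.72614064 -20.40227611  71.79426841]
43 0 [[341.3 261.9]] [[336.7 262.6]]
43 6 [[341.4 259.9]] [[336.8 260.6]]
43 13 [[341.5 257.6]] [[336.8 258.3]]
57 0 [[342.9 265.8]] [[338.3 266.5]]
57 6 [[343.  263.8]] [[338.4 264.5]]
57 13 [[343.1 261.5]] [[338.4 262.3]]
clock 3.28 pos [559.7 -20.4  71.8] F [0.  1.1 0.1] w 85.0 dW [ -2.7   6.2 -31.8] rot [-0.23 -1.13 -0.04] n 1
[[-0.12, 0.79, -0.12, -0.05, -0.23, -0.01]]
q [-0.43  0.84  0.68  1.92 -0.84  0.69 -1.13]
```

>>> {"api": "apply_moves", "payload": {
  "commands": [
    [[-0.12, 0.3, -0.12, -0.05, -0.23, 0], [-0.02, 0.3, -0.02, 0, 0, 0], [0, 0, 0, 0, 0, 0]]
  ]
}}

```text
clock: 3.53
eef_pos: [555.1, -11.3, 48.2]
tool_rot: [-1.57, 0.002, -1.873]
force: [0.5, -0.3, -0.1]
width: 85.4
```

```bash
python3 -c "
from plan import *
plan([557,-14.2,18.5],tool(162.4))"
```

```text
clock 3.53 pos [555.1 -11.3  48.2] F [ 0.5 -0.3 -0.1] w 85.4 dW [  1.9  -2.9 -29.7] rot [-0.02  0.3  -0.14] n 1
[[0.06, 0.74, 0.07, -0.0, 0.06, -0.03]]
q [-0.42  0.87  0.64  1.94 -0.87  0.64 -1.08]
```

>>> {"api": "apply_moves", "payload": {
  "commands": [
    [[0.04, 0.3, 0.04, 0, 0.04, 0], [0, 0.25, 0, 0, 0, 0], [0, 0.1, 0, 0, 0, 0], [0, 0, 0, 0, 0, 0]]
  ]
}}

```text
clock: 3.87
eef_pos: [555.5, -11.2, 20.7]
tool_rot: [-1.57, 0.005, -1.874]
force: [0.2, 0.9, 0.4]
width: 84.8
```

```bash
python3 -c "
from plan import *
plan([557,-14.2,18.5],tool(162.4))"
```

```text
clock 3.87 pos [555.5 -11.2  20.7] F [0.2 0.9 0.4] w 84.8 dW [ 1.5 -3.  -2.2] rot [-0.03  0.24 -0.27] n 1
[[0.06, 0.05, 0.06, -0.01, 0.05, -0.05]]
q [-0.39  0.9   0.59  1.94 -0.92  0.59 -1.05]
```

>>> {"api": "apply_moves", "payload": {
  "commands": [
    [[0.08, 0.06, 0.08, 0, 0.06, -0.05], [0.06, 0.03, 0.06, 0, 0, 0], [0, 0, 0, 0, 0, 0]]
  ]
}}

```text
clock: 4.12
eef_pos: [559.6, -19.2, 16.7]
tool_rot: [-1.57, -0.0, -1.88]
force: [-0.2, 0.1, -0.5]
width: 85.0
```

>>> {"api": "apply_moves", "payload": {
  "commands": [
    [[0, 0, 0, 0, 0, 0], [0, 0, 0, 0, 0, 0], [0, 0, 0, 0, 0, 0], [0, 0, 0, 0, 0, 0], [0, 0, 0, 0, 0, 0], [0, 0, 0, 0, 0, 0], [0, 0, 0, 0, 0, 0]]
  ],
  "claw": 50
}}

```text
clock: 4.7
eef_pos: [560.3, -19.3, 17.8]
tool_rot: [-1.569, 0.001, -1.88]
force: [0.6, -0.2, -2.1]
width: 64.3
```

>>> {"api": "apply_moves", "payload": {
  "commands": [
    [[0, -0.3, 0, 0, 0, 0], [0, -0.8, 0, 0, 0, 0], [0, -0.8, 0, 0, 0, 0], [0, -0.3, 0, 0, 0, 0], [0, 0, 0, 0, 0, 0]]
  ]
}}

```text
clock: 5.12
eef_pos: [558.1, -19.8, 110.0]
tool_rot: [-1.574, -0.002, -1.882]
force: [-0.1, -0.2, -1.4]
width: 64.5
```

```bash
python3 -c "
from plan import *
plan([555,-297,110],tool(-150.8),n=13)"
```

```text
clock 5.12 pos [558.1 -19.8 110. ] F [-0.1 -0.2 -1.4] w 64.5 dW [  -3.1 -277.2   -0. ] rot [ 1.900e-01 -4.702e+01  2.000e-02] n 13
[[0.51, 0.0, 0.16, 0.0, -0.72, 0.0], [0.52, 0.0, 0.13, 0.0, -0.72, 0.0], [0.53, 0.0, 0.09, 0.0, -0.72, 0.0], [0.53, 0.0, 0.06, 0.0, -0.72, 0.0], [0.53, 0.0, 0.03, 0.0, -0.72, 0.0], [0.53, 0.0, -0.01, 0.0, -0.72, 0.0], [0.53, 0.0, -0.04, 0.0, -0.72, 0.0], [0.53, 0.0, -0.08, 0.0, -0.72, 0.0]]
[[0.52, 0.0, -0.11, 0.0, -0.72, 0.0], [0.51, 0.0, -0.14, 0.0, -0.72, 0.0], [0.5, 0.0, -0.17, 0.0, -0.72, 0.0], [0.49, 0.0, -0.2, 0.0, -0.72, 0.0], [0.48, 0.0, -0.24, 0.0, -0.72, 0.0]]
q [-0.47  0.79  0.74  1.9  -0.77  0.77 -1.17]
```

>>> {"api": "apply_moves", "payload": {
  "commands": [
    [[0.4, 0, 0.14, 0, -0.72, 0], [0.52, 0, 0.13, 0, -0.72, 0], [0.53, 0, 0.09, 0, -0.72, 0], [0.53, 0, 0.06, 0, -0.72, 0], [0.53, 0, 0.03, 0, -0.72, 0], [0.53, 0, -0.01, 0, -0.72, 0], [0.53, 0, -0.04, 0, -0.72, 0], [0.53, 0, -0.08, 0, -0.72, 0]]
  ]
}}

```text
clock: 5.78
eef_pos: [558.0, -182.3, 107.7]
tool_rot: [-1.576, 0.008, -1.343]
force: [-0.2, -0.6, -1.4]
width: 64.2
```

>>> {"api": "apply_moves", "payload": {
  "commands": [
    [[0.52, 0, -0.11, 0, -0.72, 0], [0.51, 0, -0.14, 0, -0.72, 0], [0.5, 0, -0.17, 0, -0.72, 0], [0.4, 0, -0.18, 0, -0.72, 0], [0.3, 0, -0.12, 0, -0.6, 0], [0, 0, 0, 0, 0, 0], [0, 0, 0, 0, 0, 0]]
  ]
}}

```text
clock: 6.37
eef_pos: [555.4, -286.8, 103.5]
tool_rot: [-1.58, 0.012, -1.033]
force: [-0.2, 0.1, -2.3]
width: 64.4
```

```bash
cat > look.py <<'E'
import sys,cv2,pickle,numpy as np
from cell import eyes
k=sys.argv[1]
o=[]
for n,(x,y,w,h) in dict(top=(400,150,100,130),side=(350,220,130,170)).items():
    d=eyes.get_image(n);pickle.dump(d,open(f'pics/{n}{k}.pkl','wb'))
    o.append(cv2.copyMakeBorder(cv2.resize(d['image'][y:y+h,x:x+w,::-1],None,fx=3.4,fy=3.4,interpolation=cv2.INTER_CUBIC),0,int(3.4*(170-h)),0,0,0))
cv2.imwrite(f'pics/g{k}.png',np.hstack(o))
E
python3 look.py 2; python3 -c "
from plan import *
plan([555,-297,110],tool(-150.8))"
```

```text
clock 6.47 pos [ 555.6 -286.1  103.6] F [ 0.6 -0.8 -1.4] w 64.5 dW [ -0.6 -10.9   6.4] rot [ 0.52  1.71 -0.66] n 1
[[0.22, -0.16, -0.15, 0.1, 0.34, -0.13]]
q [ 0.15  0.81  0.48  1.69 -0.49  0.78 -0.17]
```

View pics/g2.png

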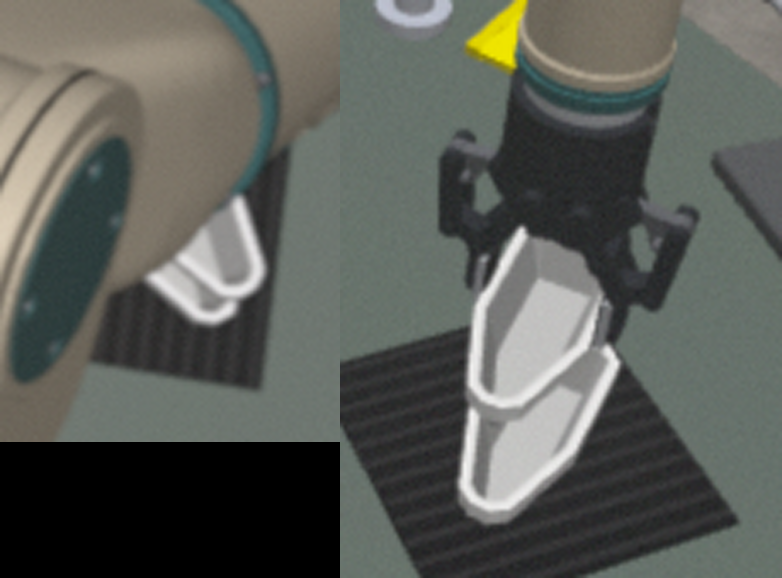

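```bash
python3 -c "
from plan import *
import fit as F,pickle
from scipy.spatial.transform import Rotation as Ro
S=pickle.load(open('pics/side2.pkl','rb'));T=pickle.load(open('pics/top2.pkl','rb'))
print('S low',F.unproj(S,(393.2,370.6),40).round(1),'T low',F.unproj(T,(461.8,245),40).round(1),'expect',F.place(np.array([[80,0.]]),(551,-299,22),F.rot(np.radians(-150.8))).round(1))
s=readout.read_state();p=s['eef_pos'];R=Ro.from_euler('xyz',s['tool_rot']).as_matrix();print(p)
for z in (119,122):
  for n,d,u in(('S',S,(396.2,340)),('T',T,(470,236.8))):
    q=F.unproj(d,u,z);print(z,n,q.round(1),'in tray frame x,y:',((q-p)@-R[:,2]).round(1),((q-p)@R[:,0]).round(1),((q-p)@-R[:,1]).round(1))
yaw=np.degrees(np.arctan2(-R[1,2],-R[0,2]));print('yaw',yaw)
"
```

```text
S low [ 481.5 -344.5   40. ] T low [ 478.4 -328.7   40. ] expect [[ 481.2 -338.    40. ]]
[ 555.60734784 -286.06854357  103.63319724]
119 S [ 485.1 -336.   119. ] in tray frame x,y: 86.3 6.4 14.7
119 T [ 481.6 -326.6  119. ] in tray frame x,y: 84.4 -3.4 14.6
122 S [ 483.3 -337.8  122. ] in tray frame x,y: 88.8 7.0 17.7
122 T [ 481.1 -325.8  122. ] in tray frame x,y: 84.5 -4.4 17.6
yaw -149.0851984618338
```

>>> {"api": "apply_moves", "payload": {
  "commands": [
    [[0.11, 0.2, -0.08, 0.1, 0.2, -0.13], [0.08, 0.25, -0.06, 0, 0.14, 0], [0, 0.2, 0, 0, 0, 0], [0, 0, 0, 0, 0, 0], [0, 0, 0, 0, 0, 0]]
  ]
}}

```text
clock: 6.88
eef_pos: [555.9, -288.1, 75.0]
tool_rot: [-1.57, 0.005, -1.058]
force: [-0.4, -0.9, -1.0]
width: 64.2
```

```bash
python3 -c "
from plan import *
plan([556.2,-296.1,75],tool(-150.8))"
```

```text
clock 6.88 pos [ 555.9 -288.1   75. ] F [-0.4 -0.9 -1. ] w 64.2 dW [ 0.3 -8.  -0. ] rot [-0.05  0.18 -0.3 ] n 1
[[0.18, -0.0, -0.09, -0.01, 0.04, -0.06]]
q [ 0.17  0.84  0.45  1.71 -0.53  0.72 -0.16]
```

>>> {"api": "apply_moves", "payload": {
  "commands": [
    [[0.18, 0, -0.09, 0, 0.03, -0.05], [0.1, 0, -0.05, 0, 0, 0], [0, 0, 0, 0, 0, 0]]
  ]
}}

```text
clock: 7.13
eef_pos: [557.3, -300.0, 74.8]
tool_rot: [-1.57, 0.001, -1.058]
force: [0.7, -0.8, -2.3]
width: 64.6
```

```bash
python3 -c "
from plan import *
plan([556.2,-296.1,75],tool(-150.8))"
```

```text
clock 7.13 pos [ 557.3 -300.    74.8] F [ 0.7 -0.8 -2.3] w 64.6 dW [-1.1  3.9  0.2] rot [-0.05  0.17 -0.08] n 1
[[-0.1, -0.01, 0.02, -0.01, 0.03, -0.02]]
q [ 0.18  0.85  0.46  1.7  -0.52  0.72 -0.15]
```

>>> {"api": "apply_moves", "payload": {
  "commands": [
    [[-0.1, 0, 0.02, 0, 0.03, 0], [0, 0, 0, 0, 0, 0]]
  ]
}}

```text
clock: 7.3
eef_pos: [556.2, -296.9, 75.3]
tool_rot: [-1.57, 0.0, -1.062]
force: [-0.5, 0.5, -1.9]
width: 64.3
```

```bash
python3 look.py 3; python3 -c "
from plan import *
plan([556.2,-296.1,75],tool(-150.8))"
```

```text
clock 7.4 pos [ 556.4 -297.6   75.5] F [ 0.4 -0.3 -1.6] w 64.1 dW [-0.2  1.5 -0.5] rot [-0.07 -0.05  0.05] n 1
[[-0.04, 0.01, 0.01, -0.01, -0.01, 0.01]]
q [ 0.18  0.84  0.46  1.71 -0.53  0.72 -0.15]
```

View pics/g3.png

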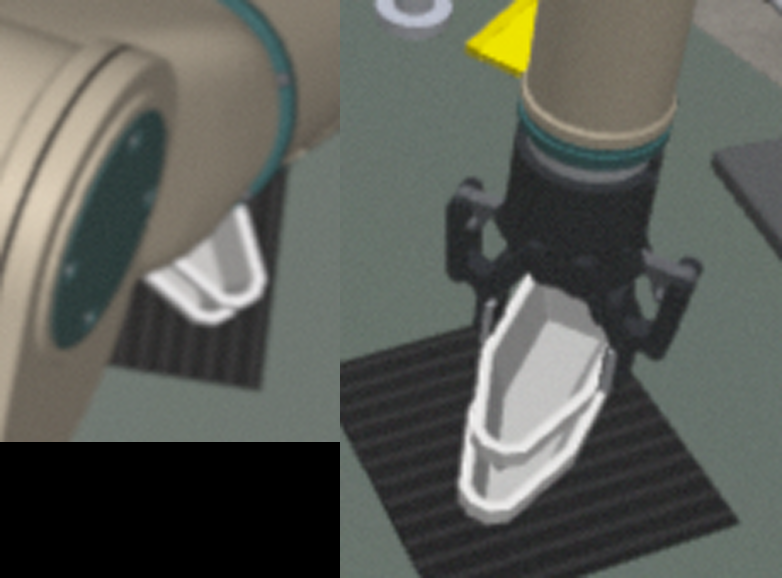

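```bash
cat > nose.py <<'E'
import fit as F,cv2,numpy as np,pickle
from scipy.optimize import minimize
F.setshape(70,15,6,6.5)
def nosefit(d,c0,yaw,xmin=22,ring=3):
    """x,y of a level tray (tray frame offset from c0), nose part only, one view"""
    W=F.white(d);r=F.rot(np.radians(yaw));M=r.as_matrix();c0=np.array(c0,float)
    p=F.proj(d,F.place(F.OUT,c0,r));a=np.floor(p.min(0)-9).astype(int);b=np.ceil(p.max(0)+9).astype(int);x,y=a;w,h=b-a
    W=W[y:y+h,x:x+w]
    # mask: nose part of rim, dilated
    def ringmask(c,clip):
        m=np.zeros((h*4,w*4),np.uint8)
        for P,v in((F.OUT,255),(F.INN,0)):
            Q=P.copy()
            if clip is not None: Q[:,0]=np.maximum(Q[:,0],clip)
            q=((F.proj(d,F.place(Q,c,r))-a+.5)*4-.5)*16
            cv2.fillPoly(m,[np.round(q).astype(np.int32)],v,cv2.LINE_AA,4)
        return m
    def small(m): return cv2.resize(cv2.GaussianBlur(m.astype(np.float32)/255,(0,0),2.8),(w,h),interpolation=cv2.INTER_AREA)
    c=c0.copy()
    for it in range(3):
        mk=cv2.dilate((small(ringmask(c,xmin))>.3).astype(np.uint8),np.ones((2*ring+1,)*2,np.uint8))
        base=c.copy()
        f=lambda v:(((small(ringmask(base+M@[v[0],v[1],0],None))-W)**2)*mk).sum()
        o=minimize(f,[0,0],method='Nelder-Mead',options=dict(initial_simplex=[[0,0],[4,0],[0,4]],xatol=.05,fatol=.01))
        c=base+M@[o.x[0],o.x[1],0]
    return (M.T@(c-c0))[:2].round(1),c.round(1),round(o.fun/mk.sum(),3)
E
cat > b.py <<'E'
from nose import *
L=lambda n:pickle.load(open(f'pics/{n}.pkl','rb'))
low=(551,-299,22)
for n in('top0','side0','top3','side3'): print('low',n,nosefit(L(n),low,-150.8))
# held: TCP at tray x=-6
M=F.rot(np.radians(-150.8)).as_matrix();tcp=np.array([556.4,-297.6,75.3])
for dz in(-1,2):
    c=tcp+M@[6,0,0]+[0,0,dz]
    for n in('top3','side3'): print('held dz',dz,n,nosefit(L(n),c,-150.8))
E
python3 b.py
```

```text
low top0 (array([-2. ,  0.7]), array([ 553.1, -298.7,   22. ]), np.float64(0.038))
low side0 (array([ 1.2, -0.6]), array([ 549.7, -299. ,   22. ]), np.float64(0.045))
low top3 (array([-2.9,  0.2]), array([ 553.6, -297.7,   22. ]), np.float64(0.138))
low side3 (array([ 0.5, -0.5]), array([ 550.3, -298.8,   22. ]), np.float64(0.082))
held dz -1 top3 (array([-1.3,  1.6]), array([ 553.1, -301.3,   74.3]), np.float64(0.086))
held dz -1 side3 (array([0.6, 0.1]), array([ 550.7, -300.9,   74.3]), np.float64(0.105))
held dz 2 top3 (array([-1.2,  0.6]), array([ 552.5, -300.5,   77.3]), np.float64(0.086))
held dz 2 side3 (array([2.3, 0.7]), array([ 549.5, -302.2,   77.3]), np.float64(0.103))
```

>>> {"api": "apply_moves", "payload": {
  "commands": [
    [[-0.05, 0.15, 0.03, 0, 0, 0], [0, 0.15, 0, 0, 0, 0], [0, 0.05, 0, 0, 0, 0], [0, 0, 0, 0, 0, 0]]
  ]
}}

```text
clock: 7.73
eef_pos: [556.8, -294.6, 60.3]
tool_rot: [-1.569, -0.001, -1.062]
force: [0.1, -0.0, -0.7]
width: 64.7
```

```bash
python3 -c "
from plan import *
plan([556.4,-295.3,55],tool(-150.8))"
```

```text
clock 7.73 pos [ 556.8 -294.6   60.3] F [ 0.1 -0.  -0.7] w 64.7 dW [-0.4 -0.7 -5.3] rot [-0.11 -0.02  0.05] n 1
[[0.01, 0.13, -0.02, -0.02, -0.0, 0.01]]
q [ 0.18  0.86  0.44  1.72 -0.54  0.69 -0.15]
```

Well aligned; descend gently in small steps.

>>> {"api": "apply_moves", "payload": {
  "commands": [
    [[0, 0.15, 0, 0, 0, 0], [0, 0.15, 0, 0, 0, 0], [0, 0.08, 0, 0, 0, 0], [0, 0, 0, 0, 0, 0]]
  ]
}}

```text
clock: 8.07
eef_pos: [556.5, -294.3, 42.9]
tool_rot: [-1.57, -0.0, -1.061]
force: [-0.3, 0.6, -1.6]
width: 64.0
```

```bash
python3 -c "
from plan import *
plan([556.4,-295.3,36],tool(-150.8))"
```

```text
clock 8.07 pos [ 556.5 -294.3   42.9] F [-0.3  0.6 -1.6] w 64.0 dW [-0.1 -1.  -6.9] rot [-0.07 -0.01  0.01] n 1
[[0.02, 0.17, -0.02, -0.01, -0.0, 0.0]]
q [ 0.19  0.89  0.43  1.72 -0.55  0.66 -0.14]
```

>>> {"api": "apply_moves", "payload": {
  "commands": [
    [[0.02, 0.07, -0.02, 0, 0, 0], [0, 0.06, 0, 0, 0, 0], [0, 0.05, 0, 0, 0, 0], [0, 0, 0, 0, 0, 0]]
  ]
}}

```text
clock: 8.4
eef_pos: [556.2, -295.2, 34.8]
tool_rot: [-1.569, 0.001, -1.062]
force: [-0.3, 0.4, 0.1]
width: 64.4
```

>>> {"api": "apply_moves", "payload": {
  "commands": [
    [[0, 0.05, 0, 0, 0, 0], [0, 0.0, 0, 0, 0, 0]]
  ]
}}

```text
clock: 8.57
eef_pos: [556.5, -295.3, 34.3]
tool_rot: [-1.568, 0.001, -1.062]
force: [1.5, -0.2, -2.4]
width: 64.4
```

>>> {"api": "apply_moves", "payload": {
  "commands": [
    [[0, 0.06, 0, 0, 0, 0], [0, 0.0, 0, 0, 0, 0]]
  ]
}}

```text
clock: 8.73
eef_pos: [556.9, -295.5, 34.4]
tool_rot: [-1.567, 0.0, -1.061]
force: [0.9, -0.1, -1.1]
width: 64.1
```

>>> {"api": "apply_moves", "payload": {
  "commands": [
    [[0, 0.06, 0, 0, 0, 0], [0, 0.0, 0, 0, 0, 0]]
  ]
}}

```text
clock: 8.9
eef_pos: [557.2, -295.5, 34.3]
tool_rot: [-1.565, 0.0, -1.06]
force: [-0.7, 0.1, -2.7]
width: 64.0
```

>>> {"api": "apply_moves", "payload": {
  "commands": [
    [[0, 0.1, 0, 0, 0, 0], [0, 0.04, 0, 0, 0, 0], [0, 0, 0, 0, 0, 0]]
  ]
}}

```text
clock: 9.15
eef_pos: [557.3, -295.5, 34.5]
tool_rot: [-1.562, 0.001, -1.059]
force: [-0.4, 0.2, -1.6]
width: 64.0
```

```bash
python3 -c "
from plan import *
plan([556.4,-295.3,33],tool(-150.8))"; python3 look.py 4; sed -i 's/tcp=.*/tcp=np.array([557,-295.5,34.3])/;s/3'"'"'/4'"'"'/g' b.py; python3 b.py
```

```text
clock 9.15 pos [ 557.3 -295.5   34.5] F [-0.4  0.2 -1.6] w 64.0 dW [-0.9  0.2 -1.5] rot [-0.5   0.11 -0.06] n 1
[[-0.01, 0.04, -0.02, -0.1, 0.02, -0.01]]
q [ 0.21  0.9   0.41  1.72 -0.56  0.64 -0.12]
low top0 (array([-2. ,  0.7]), array([ 553.1, -298.7,   22. ]), np.float64(0.038))
low side0 (array([ 1.2, -0.6]), array([ 549.7, -299. ,   22. ]), np.float64(0.045))
low top4 (array([-2.8,  6. ]), array([ 556.4, -302.8,   22. ]), np.float64(0.066))
low side4 (array([-8.1, -1.7]), array([ 557.2, -293.5,   22. ]), np.float64(0.052))
held dz -1 top4 (array([-1.1,  2.5]), array([ 553.9, -300.1,   33.3]), np.float64(0.065))
held dz -1 side4 (array([0.4, 0.6]), array([ 551.7, -299.2,   33.3]), np.float64(0.052))
held dz 2 top4 (array([-1.3,  1.7]), array([ 553.7, -299.3,   36.3]), np.float64(0.069))
held dz 2 side4 (array([2.7, 1.3]), array([ 550.1, -300.9,   36.3]), np.float64(0.052))
```

View pics/g4.png

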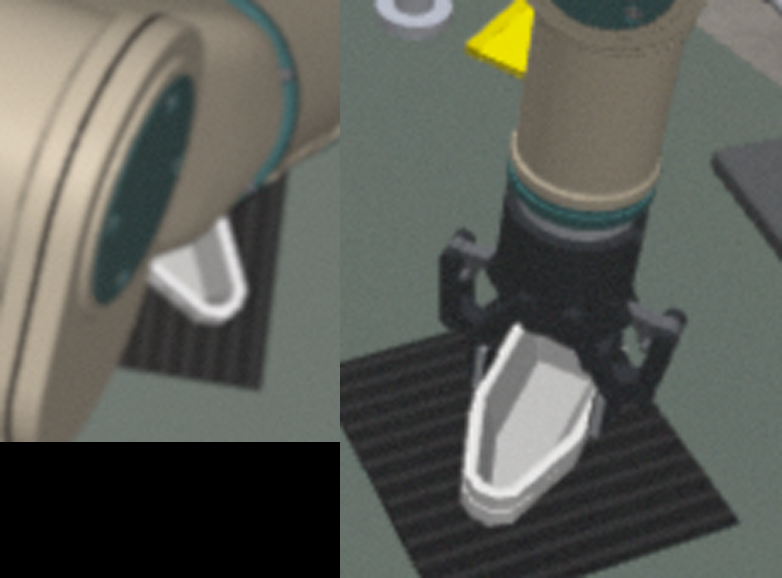

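>>> {"api": "apply_moves", "payload": {
  "commands": [
    [[0, 0, 0, 0, 0, 0], [0, 0, 0, 0, 0, 0], [0, 0, 0, 0, 0, 0], [0, 0, 0, 0, 0, 0]]
  ],
  "claw": 80
}}

```text
clock: 9.58
eef_pos: [557.9, -296.4, 32.7]
tool_rot: [-1.563, -0.001, -1.059]
force: [0.6, 0.1, 1.2]
width: 79.8
```

>>> {"api": "apply_moves", "payload": {
  "commands": [
    [[0, -0.2, 0, 0, 0, 0], [0, -0.6, 0, 0, 0, 0], [0, -1, 0, 0, 0, 0], [0, -1, 0, 0, 0, 0], [0, -1, 0, 0, 0, 0], [0, -1, 0, 0, 0, 0]]
  ]
}}

```text
clock: 10.08
eef_pos: [551.1, -293.8, 222.4]
tool_rot: [-1.576, 0.017, -1.061]
force: [0.2, -0.3, 0.2]
width: 80.1
```

```bash
python3 -c "
from plan import *
R=tool(-169.7,30)
c=np.array([515.3,259.5,82]);n=-R[:,1]
print(n)
plan(c+n*0.5+n*110,R)"
```

```text
[-0.49194252 -0.08940111  0.8660254 ]
clock 10.08 pos [ 551.1 -293.8  222.4] F [ 0.2 -0.3  0.2] w 80.1 dW [-90.2 543.4 -44.7] rot [30.19 18.24 -5.83] n 15
[[-0.86, 0.09, 0.31, 0.4, 0.24, -0.08], [-0.87, 0.09, 0.29, 0.4, 0.24, -0.08], [-0.88, 0.1, 0.27, 0.4, 0.24, -0.08], [-0.88, 0.1, 0.25, 0.4, 0.24, -0.08], [-0.89, 0.1, 0.22, 0.4, 0.24, -0.08], [-0.89, 0.1, 0.2, 0.4, 0.24, -0.08], [-0.9, 0.1, 0.18, 0.4, 0.24, -0.08], [-0.9, 0.1, 0.16, 0.4, 0.24, -0.08]]
[[-0.91, 0.1, 0.13, 0.4, 0.24, -0.08], [-0.91, 0.1, 0.11, 0.4, 0.24, -0.08], [-0.91, 0.1, 0.09, 0.4, 0.24, -0.08], [-0.91, 0.09, 0.06, 0.4, 0.24, -0.08], [-0.92, 0.09, 0.04, 0.4, 0.24, -0.08], [-0.92, 0.08, 0.02, 0.4, 0.24, -0.08], [-0.92, 0.08, -0.0, 0.4, 0.24, -0.08]]
q [ 0.12  0.67  0.57  1.6  -0.41  1.01 -0.25]
```

>>> {"api": "apply_moves", "payload": {
  "commands": [
    [[-0.7, 0.05, 0.25, 0.4, 0.24, -0.08], [-0.87, 0.09, 0.29, 0.4, 0.24, -0.08], [-0.88, 0.1, 0.27, 0.4, 0.24, -0.08], [-0.88, 0.1, 0.25, 0.4, 0.24, -0.08], [-0.89, 0.1, 0.22, 0.4, 0.24, -0.08], [-0.89, 0.1, 0.2, 0.4, 0.24, -0.08], [-0.9, 0.1, 0.18, 0.4, 0.24, -0.08], [-0.9, 0.1, 0.16, 0.4, 0.24, -0.08]]
  ],
  "claw": 85
}}

```text
clock: 10.75
eef_pos: [514.3, -18.3, 213.3]
tool_rot: [-1.26, -0.047, -1.259]
force: [1.1, 0.1, 0.4]
width: 85.2
```

```bash
cat > rk.py <<'E'
from plan import *
import sys
R=tool(-169.7,30);c=np.array([515.3,259.5,82]);n=-R[:,1]
plan(c+n*float(sys.argv[1]),R,int(sys.argv[2]) if len(sys.argv)>2 else None)
E
python3 rk.py 110;python3 look.py 5
cat > c.py <<'E'
# joint fits: low tray original vs stack now
import fit as F,numpy as np,pickle
F.setshape(70,15,6,6.5)
L=lambda n:pickle.load(open(f'pics/{n}.pkl','rb'))
for k in(0,5):
    for z in((22,) if k==0 else (34,36)):
        for v in('top','side','both'):
            vs=[L(f'{n}{k}') for n in(('top','side') if v=='both' else (v,))]
            c=np.array([551,-299,float(z)]);print(k,z,v,F.fit(vs,c,np.radians(-150.8),z=1),F.fit(vs,c,np.radians(-150.8),free=True) if v=='both' else '')
E
python3 c.py
```

```text
clock 10.75 pos [514.3 -18.3 213.3] F [1.1 0.1 0.4] w 85.2 dW [-53.1 267.9 -36. ] rot [11.96  8.05 -0.59] n 8
[[-0.85, 0.1, 0.07, 0.3, 0.2, -0.01], [-0.85, 0.1, 0.05, 0.3, 0.2, -0.01], [-0.85, 0.1, 0.04, 0.3, 0.2, -0.01], [-0.85, 0.1, 0.02, 0.3, 0.2, -0.01], [-0.86, 0.1, 0.0, 0.3, 0.2, -0.01], [-0.86, 0.1, -0.02, 0.3, 0.2, -0.01], [-0.86, 0.1, -0.03, 0.3, 0.2, -0.01], [-0.85, 0.09, -0.05, 0.3, 0.2, -0.01]]
q [-0.32  0.38  0.46  2.2  -0.72  0.37 -0.52]
0 22 top (array([ 552.8, -298.7,   22. ]), np.float64(-150.32), '', np.float64(123.3)) 
0 22 side (array([ 549.3, -299.5,   22. ]), np.float64(-151.04), '', np.float64(119.2)) 
0 22 both (array([ 551.3, -298.9,   22. ]), np.float64(-151.03), '', np.float64(279.3)) (array([ 550.5, -298.4,   22. ]), np.float64(-150.89), array([-0.6 , -2.37]), np.float64(268.0))
5 34 top (array([ 554.1, -299.2,   34. ]), np.float64(-149.9), '', np.float64(161.7)) 
5 34 side (array([ 551.5, -299.4,   34. ]), np.float64(-151.12), '', np.float64(134.4)) 
5 34 both (array([ 552.8, -299.4,   34. ]), np.float64(-150.56), '', np.float64(335.4)) (array([ 552.4, -299.3,   34. ]), np.float64(-150.73), array([-0.88, -0.36]), np.float64(328.3))
5 36 top (array([ 553.8, -298.7,   36. ]), np.float64(-149.98), '', np.float64(163.8)) 
5 36 side (array([ 550. , -300.7,   36. ]), np.float64(-151.04), '', np.float64(135.2)) 
5 36 both (array([ 551.8, -299.7,   36. ]), np.float64(-150.49), '', np.float64(352.4)) (array([ 552.7, -299.2,   34.3]), np.float64(-150.46), array([-0.44,  0.12]), np.float64(332.9))
```

>>> {"api": "apply_moves", "payload": {
  "commands": [
    [[-0.85, 0.0, 0.07, 0.15, 0.2, 0], [-0.85, 0.0, 0.05, 0.15, 0.2, 0], [-0.85, 0.0, 0.04, 0.15, 0.2, 0], [-0.85, 0.0, 0.02, 0.15, 0.2, 0], [-0.86, 0.0, 0.0, 0.15, 0.2, 0], [-0.8, 0.0, -0.02, 0.1, 0.2, 0], [-0.5, 0.0, -0.03, 0, 0.2, 0], [0, 0, 0, 0, 0, 0]]
  ]
}}

```text
clock: 11.52
eef_pos: [459.9, 204.1, 212.4]
tool_rot: [-1.177, 0.005, -1.372]
force: [-0.5, 0.5, 0.1]
width: 85.1
```

```bash
python3 rk.py 90
```

```text
clock 11.52 pos [459.9 204.1 212.4] F [-0.5  0.5  0.1] w 85.1 dW [ 11.2  47.4 -52.4] rot [ 7.43  0.86 -0.73] n 2
[[-0.55, 0.7, -0.02, 0.74, 0.09, -0.07], [-0.55, 0.7, -0.07, 0.74, 0.09, -0.07]]
q [-1.16  0.43  0.81  2.3  -1.02  0.26 -0.86]
```

```bash
cat > rk.py <<'E'
from plan import *
import sys
from scipy.spatial.transform import Rotation as Ro
tilt=14.
R=tool(-169.7,tilt);c=np.array([515.3,259.5,82])
Rt=Ro.from_euler('ZYX',[-169.7,30,0],degrees=True).as_matrix()
g=c+Rt@[-3,0,8.5]+6.5*R[:,1]
if __name__=="__main__":
    print(g.round(1));plan(g-R[:,1]*float(sys.argv[1]),R)
E
python3 rk.py 60
```

```text
[515.2 259.5  84.6]
clock 11.52 pos [459.9 204.1 212.4] F [-0.5  0.5  0.1] w 85.1 dW [ 41.1  52.8 -69.6] rot [-8.57  0.96 -0.6 ] n 3
[[-0.36, 0.7, 0.17, -0.57, 0.06, -0.04], [-0.36, 0.69, 0.2, -0.57, 0.06, -0.04], [-0.37, 0.68, 0.23, -0.57, 0.06, -0.04]]
q [-1.16  0.43  0.81  2.3  -1.02  0.26 -0.86]
```

>>> {"api": "apply_moves", "payload": {
  "commands": [
    [[-0.5, 0.5, 0.17, -0.57, 0.06, -0.04], [-0.4, 0.6, 0.2, -0.57, 0.06, -0.04], [-0.2, 0.6, 0.2, -0.5, 0.06, -0.04], [0, 0, 0, 0, 0, 0]]
  ]
}}

```text
clock: 11.85
eef_pos: [495.3, 259.3, 156.4]
tool_rot: [-1.324, 0.004, -1.385]
force: [1.0, 0.7, -0.0]
width: 85.1
```

```bash
python3 rk.py 30
```

```text
[515.2 259.5  84.6]
clock 11.85 pos [495.3 259.3 156.4] F [ 1.   0.7 -0. ] w 85.1 dW [ 12.8  -1.1 -42.7] rot [-0.12  0.27 -0.31] n 2
[[0.05, 0.56, 0.02, -0.01, 0.03, -0.03], [0.04, 0.56, 0.02, -0.01, 0.03, -0.03]]
q [-1.13  0.67  0.84  2.09 -0.97  0.51 -1.01]
```

```bash
sed -i 's/tilt=14./tilt=19./' rk.py; python3 rk.py 25
```

```text
[515.8 259.6  84.7]
clock 11.85 pos [495.3 259.3 156.4] F [ 1.   0.7 -0. ] w 85.1 dW [ 12.5  -1.2 -48. ] rot [ 4.88  0.26 -0.32] n 2
[[0.05, 0.62, -0.0, 0.49, 0.03, -0.03], [0.04, 0.62, -0.03, 0.49, 0.03, -0.03]]
q [-1.13  0.67  0.84  2.09 -0.97  0.51 -1.01]
```

>>> {"api": "apply_moves", "payload": {
  "commands": [
    [[0.05, 0.4, 0, 0.35, 0.03, -0.03], [0.04, 0.4, -0.03, 0.35, 0.03, -0.03], [0, 0.3, 0, 0.3, 0, 0], [0, 0, 0, 0, 0, 0]]
  ]
}}

```text
clock: 12.18
eef_pos: [512.8, 258.7, 118.8]
tool_rot: [-1.249, -0.004, -1.391]
force: [0.7, -0.5, -0.1]
width: 85.0
```

```bash
python3 rk.py 0
```

```text
[515.8 259.6  84.7]
clock 12.18 pos [512.8 258.7 118.8] F [ 0.7 -0.5 -0.1] w 85.0 dW [  3.    0.9 -34.1] rot [0.57 0.06 0.25] n 1
[[-0.01, 0.83, -0.2, 0.11, 0.01, 0.05]]
q [-0.96  0.67  0.55  2.14 -1.1   0.23 -0.9 ]
```

>>> {"api": "apply_moves", "payload": {
  "commands": [
    [[0, -0.2, 0, -0.7, 0, 0], [0, -0.1, 0, -0.7, 0, 0], [0, 0, 0, -0.5, 0, 0], [0, 0, 0, 0, 0, 0]]
  ]
}}

```text
clock: 12.52
eef_pos: [508.9, 253.8, 133.3]
tool_rot: [-1.422, -0.004, -1.396]
force: [0.0, -0.9, 0.2]
width: 85.1
```

```bash
sed -i 's/tilt=19./tilt=10./' rk.py; python3 rk.py 20; python3 -c "
from cell import readout;print(readout.read_state()['qpos'])"
```

```text
[514.8 259.4  84.5]
clock 12.52 pos [508.9 253.8 133.3] F [ 0.  -0.9  0.2] w 85.1 dW [  2.4   5.  -29.1] rot [ 1.48 -0.26  0.28] n 1
[[-0.12, 0.73, -0.03, 0.3, -0.05, 0.06]]
q [-1.05  0.74  0.8   1.99 -0.88  0.62 -1.09]
[-1.04683253  0.73669861  0.79963316  1.99088018 -0.87649129  0.6167797
 -1.09115189]
```

>>> {"api": "apply_moves", "payload": {
  "commands": [
    [[-0.12, 0.35, -0.03, 0.05, -0.03, 0.04], [-0.05, 0.4, -0.02, 0, 0, 0], [0, 0, 0, 0, 0, 0]]
  ]
}}

```text
clock: 12.77
eef_pos: [514.5, 257.9, 106.5]
tool_rot: [-1.406, -0.003, -1.397]
force: [0.4, 1.0, -0.9]
width: 85.0
```

```bash
sed -i 's/tilt=10./tilt=9./' rk.py; python3 rk.py 0
```

```text
[514.7 259.4  84.4]
clock 12.77 pos [514.5 257.9 106.5] F [ 0.4  1.  -0.9] w 85.0 dW [  0.2   1.5 -22.1] rot [-0.47 -0.32  0.22] n 1
[[-0.04, 0.55, -0.08, -0.09, -0.06, 0.04]]
q [-1.01  0.77  0.73  2.   -0.94  0.54 -1.04]
```

>>> {"api": "apply_moves", "payload": {
  "commands": [
    [[-0.04, 0.3, -0.05, -0.09, -0.06, 0.04], [0, 0.2, -0.04, 0, 0, 0], [0, 0.05, 0, 0, 0, 0], [0, 0, 0, 0, 0, 0]]
  ]
}}

```text
clock: 13.1
eef_pos: [515.4, 256.3, 86.8]
tool_rot: [-1.407, -0.001, -1.396]
force: [0.5, -1.6, 1.0]
width: 84.9
```

```bash
python3 rk.py 0; cat > d.py <<'E'
import cv2,pickle,numpy as np
from cell import eyes
o=[]
for n,(x,y,w,h) in dict(top=(150,170,90,110),side=(210,120,130,130)).items():
    d=eyes.get_image(n);pickle.dump(d,open(f'pics/{n}6.pkl','wb'))
    o.append(cv2.copyMakeBorder(cv2.resize(d['image'][y:y+h,x:x+w,::-1],None,fx=3.6,fy=3.6,interpolation=cv2.INTER_CUBIC),0,int(3.6*130)-int(3.6*h),0,0,0))
cv2.imwrite('pics/g6.png',np.hstack(o))
E
python3 d.py
```

```text
[514.7 259.4  84.4]
clock 13.1 pos [515.4 256.3  86.8] F [ 0.5 -1.6  1. ] w 84.9 dW [-0.7  3.1 -2.4] rot [-0.37 -0.26  0.1 ] n 1
[[-0.08, 0.06, -0.01, -0.07, -0.05, 0.02]]
q [-0.98  0.79  0.68  2.01 -0.99  0.5  -1.  ]
```

View pics/g6.png

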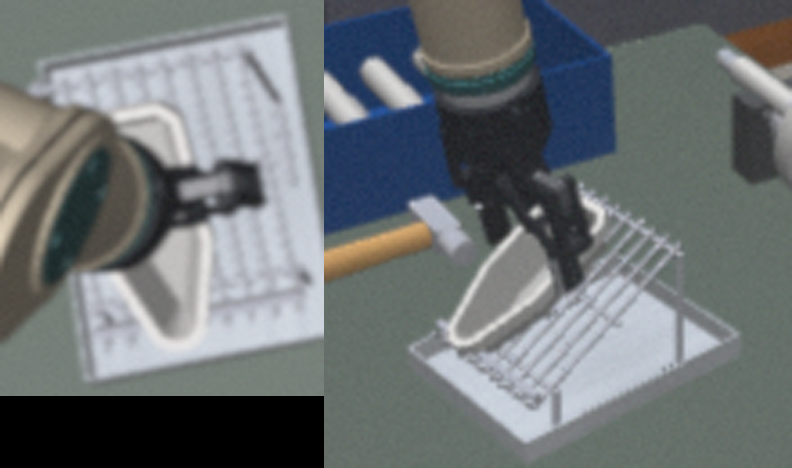

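>>> {"api": "apply_moves", "payload": {
  "commands": [
    [[0, 0, 0, 0, 0, 0], [0, 0, 0, 0, 0, 0], [0, 0, 0, 0, 0, 0], [0, 0, 0, 0, 0, 0], [0, 0, 0, 0, 0, 0], [0, 0, 0, 0, 0, 0], [0, 0, 0, 0, 0, 0]]
  ],
  "claw": 50
}}

```text
clock: 13.78
eef_pos: [515.6, 257.1, 89.3]
tool_rot: [-1.405, 0.001, -1.395]
force: [1.7, -0.4, -1.4]
width: 64.2
```

```bash
python3 rk.py 0
```

```text
[514.7 259.4  84.4]
clock 13.78 pos [515.6 257.1  89.3] F [ 1.7 -0.4 -1.4] w 64.2 dW [-0.9  2.3 -4.8] rot [-0.5  -0.24  0.01] n 1
[[-0.06, 0.12, -0.03, -0.1, -0.05, 0.0]]
q [-0.98  0.78  0.69  2.01 -0.98  0.5  -1.  ]
```

>>> {"api": "apply_moves", "payload": {
  "commands": [
    [[0, -0.3, 0.05, 0, 0, 0], [0, -0.6, 0.1, 0, 0, 0], [0, -0.8, 0.13, 0, 0, 0], [0, -0.8, 0.13, 0, 0, 0], [0, -0.4, 0.06, 0, 0, 0]]
  ]
}}

```text
clock: 14.2
eef_pos: [511.1, 255.0, 205.2]
tool_rot: [-1.418, -0.005, -1.397]
force: [1.3, -0.1, -1.8]
width: 64.3
```

```bash
cat > pl.py <<'E'
from plan import *
from scipy.spatial.transform import Rotation as Ro
import sys
Rt=Ro.from_euler('ZYX',[-169.7,30,0],degrees=True).as_matrix()
v=Rt.T@(np.array([515.6,257.1,89.3])-[515.3,259.5,82]);v[1]=0   # TCP in tray frame
if __name__=="__main__":
    print(v.round(1))
    yaw=-150.8;Rz=Ro.from_euler('z',yaw,degrees=True).as_matrix()
    plan(np.array([552.6,-299.4,100])+Rz@v,tool(yaw,-20.5),n=18)
E
python3 pl.py
```

```text
[-3.5  0.   6.4]
clock 14.2 pos [511.1 255.  205.2] F [ 1.3 -0.1 -1.8] w 64.3 dW [  44.5 -552.7  -98.8] rot [-28.91 -19.36  -1.73] n 18
[[0.77, 0.13, -0.09, -0.32, -0.22, -0.02], [0.76, 0.13, -0.1, -0.32, -0.22, -0.02], [0.76, 0.14, -0.11, -0.32, -0.22, -0.02], [0.76, 0.14, -0.12, -0.32, -0.22, -0.02], [0.76, 0.15, -0.13, -0.32, -0.22, -0.02], [0.75, 0.15, -0.14, -0.32, -0.22, -0.02], [0.75, 0.16, -0.15, -0.32, -0.22, -0.02], [0.75, 0.16, -0.16, -0.32, -0.22, -0.02]]
[[0.74, 0.17, -0.17, -0.32, -0.22, -0.02], [0.74, 0.17, -0.18, -0.32, -0.22, -0.02], [0.74, 0.18, -0.19, -0.32, -0.22, -0.02], [0.73, 0.19, -0.2, -0.32, -0.22, -0.02], [0.73, 0.19, -0.21, -0.32, -0.22, -0.02], [0.72, 0.2, -0.22, -0.32, -0.22, -0.02], [0.72, 0.21, -0.22, -0.32, -0.22, -0.02], [0.72, 0.22, -0.23, -0.32, -0.22, -0.02]]
[[0.71, 0.22, -0.24, -0.32, -0.22, -0.02], [0.71, 0.23, -0.25, -0.32, -0.22, -0.02]]
q [-1.13  0.66  0.94  1.92 -0.74  0.76 -1.21]
```

>>> {"api": "apply_moves", "payload": {
  "commands": [
    [[0.5, 0.1, -0.09, -0.32, -0.22, -0.02], [0.76, 0.1, -0.1, -0.32, -0.22, -0.02], [0.76, 0.1, -0.11, -0.32, -0.22, -0.02], [0.76, 0.1, -0.12, -0.32, -0.22, -0.02], [0.76, 0.1, -0.13, -0.32, -0.22, -0.02], [0.75, 0.1, -0.14, -0.32, -0.22, -0.02], [0.75, 0.1, -0.15, -0.32, -0.22, -0.02], [0.75, 0.1, -0.16, -0.32, -0.22, -0.02]]
  ]
}}

```text
clock: 14.87
eef_pos: [533.7, 24.4, 177.1]
tool_rot: [-1.645, -0.017, -1.216]
force: [0.4, 0.5, -3.0]
width: 64.5
```

>>> {"api": "apply_moves", "payload": {
  "commands": [
    [[0.74, 0.1, -0.15, -0.32, -0.22, -0.02], [0.74, 0.1, -0.15, -0.32, -0.22, -0.02], [0.74, 0.1, -0.15, -0.32, -0.22, -0.02], [0.73, 0.1, -0.15, -0.32, -0.22, -0.02], [0.73, 0.1, -0.15, -0.32, -0.22, -0.02], [0.72, 0.1, -0.15, -0.32, -0.22, -0.02], [0.5, 0.1, -0.15, -0.32, -0.22, -0.02], [0.2, 0, 0, -0.32, -0.2, 0]]
  ]
}}

```text
clock: 15.53
eef_pos: [572.7, -198.5, 156.2]
tool_rot: [-1.884, -0.001, -1.066]
force: [0.3, 0.4, -0.8]
width: 63.9
```

```bash
sed -i 's/,n=18//' pl.py; python3 pl.py
```

```text
[-3.5  0.   6.4]
clock 15.53 pos [ 572.7 -198.5  156.2] F [ 0.3  0.4 -0.8] w 63.9 dW [-17.  -99.2 -49.8] rot [-2.53 -0.29 -0.05] n 3
[[0.65, 0.56, -0.37, -0.17, -0.02, -0.0], [0.65, 0.56, -0.36, -0.17, -0.02, -0.0], [0.65, 0.57, -0.36, -0.17, -0.02, -0.0]]
q [-0.24  0.92  0.8   1.51 -0.4   1.15 -0.46]
```

>>> {"api": "apply_moves", "payload": {
  "commands": [
    [[0.65, 0.4, -0.37, -0.17, -0.02, 0], [0.65, 0.45, -0.36, -0.17, -0.02, 0], [0.55, 0.5, -0.32, -0.17, 0, 0], [0.1, 0.2, 0, 0, 0, 0], [0, 0, 0, 0, 0, 0]]
  ]
}}

```text
clock: 15.95
eef_pos: [560.7, -300.8, 105.5]
tool_rot: [-1.93, 0.0, -1.059]
force: [0.1, 0.2, -1.9]
width: 64.0
```

```bash
python3 pl.py; python3 look.py 7
```

```text
[-3.5  0.   6.4]
clock 15.95 pos [ 560.7 -300.8  105.5] F [ 0.1  0.2 -1.9] w 64.0 dW [-5.   3.1  0.9] rot [0.07 0.1  0.04] n 1
[[-0.13, 0.0, -0.08, 0.01, 0.02, 0.01]]
q [-0.08  1.02  0.78  1.46 -0.39  1.09 -0.36]
```

View pics/g7.png

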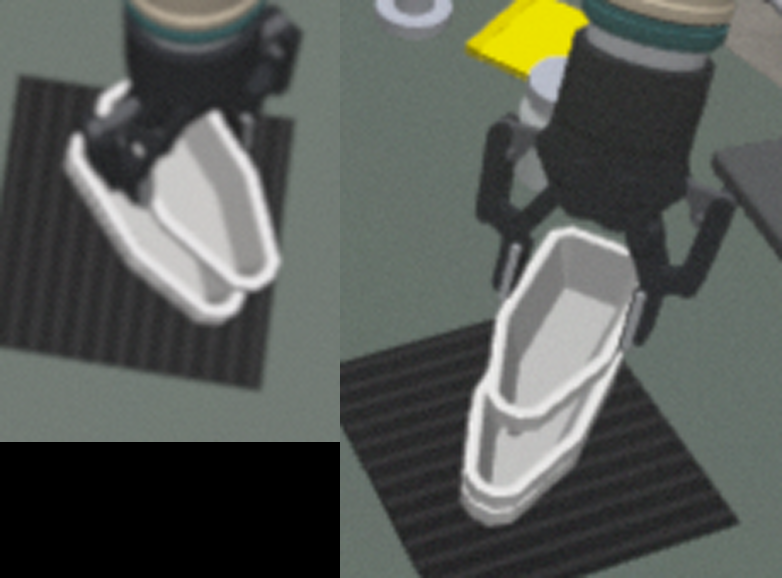

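```bash
cat > e.py <<'E'
from nose import *
import sys
k=sys.argv[1];c0=[float(x) for x in sys.argv[2:5]]
L=lambda n:pickle.load(open(f'pics/{n}.pkl','rb'))
for n in('top','side'):
    print(n,'mid',nosefit(L(n+'5'),(552,-299.4,34),-150.8)[1:],'held',*[nosefit(L(n+k),(c0[0],c0[1],c0[2]+dz),-150.8)[1:] for dz in(0,3)])
    print('  S rearfree',F.fit([L(n+k)],np.array(c0),np.radians(-150.8),z=1))
print('free',F.fit([L('top'+k),L('side'+k)],np.array(c0),np.radians(-150.8),free=True),'fixed',F.fit([L('top'+k),L('side'+k)],np.array(c0),np.radians(-150.8)))
print('S free',F.fit([L('side'+k)],np.array(c0),np.radians(-150.8),free=True))
E
python3 e.py 7 557.6 -302.5 99.1
```

```text
top mid (array([ 554.7, -299.6,   34. ]), np.float64(0.044)) held (array([ 560.3, -303.8,   99.1]), np.float64(0.039)) (array([ 559.6, -303. ,  102.1]), np.float64(0.039))
  S rearfree (array([ 560.3, -304.1,   99.1]), np.float64(-151.45), '', np.float64(371.4))
side mid (array([ 551.7, -299.1,   34. ]), np.float64(0.048)) held (array([ 558.4, -300.6,   99.1]), np.float64(0.1)) (array([ 556.5, -302.4,  102.1]), np.float64(0.1))
  S rearfree (array([ 558.6, -301.5,   99.1]), np.float64(-152.25), '', np.float64(335.9))
free (array([ 558.1, -303.6,  102.3]), np.float64(-151.62), array([-0.4 ,  0.77]), np.float64(742.0)) fixed (array([ 557.7, -303.6,  102.7]), np.float64(-151.75), '', np.float64(745.2))
S free (array([ 559.8, -301.1,   98.1]), np.float64(-152.14), array([0.48, 1.25]), np.float64(336.3))
```

```bash
cat > go.py <<'E'
from plan import *
import sys
a=[float(v) for v in sys.argv[1:]]
plan(a[:3],tool(-150.3,-20.5),2)
E
python3 go.py 555.4 -297.6 85
```

```text
clock 16.05 pos [ 561.3 -299.7  107. ] F [ 0.8  0.5 -1.8] w 64.2 dW [ -5.9   2.1 -22. ] rot [ 0.03 -0.3  -0.07] n 2
[[-0.06, 0.28, 0.05, 0.0, -0.03, -0.01], [-0.06, 0.28, 0.05, 0.0, -0.03, -0.01]]
q [-0.08  1.01  0.78  1.46 -0.39  1.09 -0.36]
```

>>> {"api": "apply_moves", "payload": {
  "commands": [
    [[-0.08, 0.2, 0.05, 0, -0.05, 0], [-0.06, 0.2, 0.05, 0, -0.03, 0], [-0.02, 0.1, 0.02, 0, 0, 0], [0, 0, 0, 0, 0, 0]]
  ]
}}

```text
clock: 16.38
eef_pos: [558.8, -289.7, 86.2]
tool_rot: [-1.924, 0.002, -1.045]
force: [-0.0, 0.3, -1.9]
width: 64.1
```

```bash
python3 go.py 555.4 -297.6 75; python3 look.py 8; python3 e.py 8 552.6 -299.4 80
```

```text
clock 16.38 pos [ 558.8 -289.7   86.2] F [-0.   0.3 -1.9] w 64.1 dW [ -3.4  -7.9 -11.2] rot [-0.28  0.47  0.02] n 2
[[0.06, 0.16, -0.03, -0.03, 0.05, 0.0], [0.07, 0.16, -0.03, -0.03, 0.05, 0.0]]
q [-0.09  1.03  0.76  1.49 -0.4   1.05 -0.35]
top mid (array([ 554.7, -299.6,   34. ]), np.float64(0.044)) held (array([ 557.5, -293.5,   80. ]), np.float64(0.108)) (array([ 557.4, -292.4,   83. ]), np.float64(0.107))
  S rearfree (array([ 558.3, -293.6,   80. ]), np.float64(-150.96), '', np.float64(294.8))
side mid (array([ 551.7, -299.1,   34. ]), np.float64(0.048)) held (array([ 556.9, -290.6,   80. ]), np.float64(0.06)) (array([ 555.1, -292.3,   83. ]), np.float64(0.059))
  S rearfree (array([ 556.9, -290.8,   80. ]), np.float64(-151.21), '', np.float64(376.5))
free (array([ 554.8, -292.1,   84. ]), np.float64(-151.12), array([-0.36, -2.92]), np.float64(676.6)) fixed (array([ 555.6, -292.8,   83.7]), np.float64(-151.35), '', np.float64(685.9))
S free (array([ 554.6, -293.5,   84.2]), np.float64(-151.34), array([0.08, 0.49]), np.float64(376.0))
```

>>> {"api": "apply_moves", "payload": {
  "commands": [
    [[0.06, 0.1, -0.03, 0, 0, 0], [0.05, 0.05, -0.03, 0, 0, 0], [0, 0, 0, 0, 0, 0], [0, 0, 0, 0, 0, 0]]
  ]
}}

```text
clock: 16.82
eef_pos: [558.7, -296.8, 82.8]
tool_rot: [-1.922, -0.001, -1.043]
force: [-0.2, -1.3, -2.1]
width: 64.3
```

```bash
sed -i s/-150.3/-149.8/ go.py; python3 go.py 555.4 -297 72
```

```text
clock 16.82 pos [ 558.7 -296.8   82.8] F [-0.2 -1.3 -2.1] w 64.3 dW [ -3.3  -0.2 -10.8] rot [-0.37  0.02  0.05] n 2
[[-0.02, 0.14, 0.01, -0.04, 0.0, 0.0], [-0.02, 0.14, 0.01, -0.04, 0.0, 0.0]]
q [-0.08  1.03  0.76  1.49 -0.4   1.04 -0.34]
```

>>> {"api": "apply_moves", "payload": {
  "commands": [
    [[-0.03, 0.14, 0, -0.05, 0, 0], [-0.02, 0.14, 0, -0.03, 0, 0], [0, 0, 0, 0, 0, 0]]
  ]
}}

```text
clock: 17.07
eef_pos: [554.1, -297.8, 71.8]
tool_rot: [-1.929, -0.002, -1.044]
force: [0.3, -0.7, -2.2]
width: 63.9
```

```bash
python3 go.py 555.4 -297 65; python3 look.py 9; python3 e.py 9 552.6 -299.4 66
```

```text
clock 17.07 pos [ 554.1 -297.8   71.8] F [ 0.3 -0.7 -2.2] w 63.9 dW [ 1.3  0.8 -6.8] rot [ 0.04 -0.05  0.08] n 2
[[-0.0, 0.07, 0.05, 0.0, -0.0, 0.01], [-0.0, 0.07, 0.05, 0.0, -0.0, 0.01]]
q [-0.08  1.05  0.76  1.5  -0.41  1.02 -0.34]
top mid (array([ 554.7, -299.6,   34. ]), np.float64(0.044)) held (array([ 553.6, -301.3,   66. ]), np.float64(0.091)) (array([ 553. , -300.4,   69. ]), np.float64(0.092))
  S rearfree (array([ 553.5, -301.1,   66. ]), np.float64(-150.68), '', np.float64(244.6))
side mid (array([ 551.7, -299.1,   34. ]), np.float64(0.048)) held (array([ 552. , -298.9,   66. ]), np.float64(0.092)) (array([ 550.3, -300.5,   69. ]), np.float64(0.093))
  S rearfree (array([ 552.5, -299.1,   66. ]), np.float64(-151.39), '', np.float64(298.5))
free (array([ 550.7, -300.4,   69.3]), np.float64(-151.28), array([-0.38, -2.58]), np.float64(561.2)) fixed (array([ 551.7, -300.6,   68.7]), np.float64(-150.88), '', np.float64(570.0))
S free (array([ 553.8, -298.4,   64.4]), np.float64(-151.13), array([0.27, 1.73]), np.float64(299.3))
```

>>> {"api": "apply_moves", "payload": {
  "commands": [
    [[0, 0.12, 0.07, 0, 0, 0], [0, 0.1, 0.05, 0, 0, 0], [0, 0, 0, 0, 0, 0]]
  ]
}}

```text
clock: 17.42
eef_pos: [556.5, -297.3, 61.9]
tool_rot: [-1.928, -0.003, -1.043]
force: [-0.9, -0.1, -1.7]
width: 64.4
```

```bash
python3 go.py 555.2 -296.9 55
```

```text
clock 17.42 pos [ 556.5 -297.3   61.9] F [-0.9 -0.1 -1.7] w 64.4 dW [-1.3  0.4 -6.9] rot [-0.04 -0.05  0.18] n 2
[[-0.01, 0.09, 0.02, -0.0, -0.0, 0.02], [-0.01, 0.09, 0.02, -0.0, -0.0, 0.02]]
q [-0.08  1.06  0.75  1.5  -0.41  1.   -0.34]
```

>>> {"api": "apply_moves", "payload": {
  "commands": [
    [[0, 0.09, 0.02, 0, 0, 0.02], [0, 0.08, 0.02, 0, 0, 0], [0, 0, 0, 0, 0, 0]]
  ]
}}

```text
clock: 17.67
eef_pos: [555.8, -297.5, 53.9]
tool_rot: [-1.928, -0.001, -1.044]
force: [0.3, -0.5, -2.4]
width: 64.2
```

>>> {"api": "apply_moves", "payload": {
  "commands": [
    [[0, 0.06, 0.02, 0, 0, 0], [0, 0.0, 0, 0, 0, 0]]
  ]
}}

```text
clock: 17.83
eef_pos: [555.5, -297.2, 51.1]
tool_rot: [-1.928, -0.0, -1.044]
force: [0.7, 0.4, -0.2]
width: 64.2
```

```bash
python3 go.py 555.2 -296.9 51
```

```text
clock 17.83 pos [ 555.5 -297.2   51.1] F [ 0.7  0.4 -0.2] w 64.2 dW [-0.3  0.3 -0.1] rot [-0.02 -0.01  0.01] n 2
[[-0.01, 0.0, -0.0, -0.0, -0.0, 0.0], [-0.01, 0.0, -0.0, -0.0, -0.0, 0.0]]
q [-0.07  1.07  0.74  1.5  -0.42  0.99 -0.34]
```

>>> {"api": "apply_moves", "payload": {
  "commands": [
    [[0, 0.05, 0.02, 0, 0, 0], [0, 0.0, 0, 0, 0, 0]]
  ]
}}

```text
clock: 18.0
eef_pos: [555.7, -297.3, 49.4]
tool_rot: [-1.928, -0.0, -1.044]
force: [0.1, 1.2, -0.9]
width: 64.5
```

>>> {"api": "apply_moves", "payload": {
  "commands": [
    [[0, 0.06, 0.02, 0, 0, 0], [0, 0.0, 0, 0, 0, 0]]
  ]
}}

```text
clock: 18.17
eef_pos: [555.8, -297.3, 49.3]
tool_rot: [-1.928, -0.0, -1.044]
force: [-0.9, -0.7, -2.3]
width: 64.3
```

```bash
python3 go.py 555.2 -296.9 50; python3 look.py 10; python3 e.py 10 552.6 -299.4 46
```

```text
clock 18.17 pos [ 555.8 -297.3   49.3] F [-0.9 -0.7 -2.3] w 64.3 dW [-0.6  0.4  0.7] rot [-0.02 -0.01  0.02] n 2
[[-0.01, -0.01, -0.01, -0.0, -0.0, 0.0], [-0.01, -0.01, -0.01, -0.0, -0.0, 0.0]]
q [-0.07  1.08  0.74  1.5  -0.42  0.99 -0.34]
top mid (array([ 554.7, -299.6,   34. ]), np.float64(0.044)) held (array([ 554.6, -300.2,   46. ]), np.float64(0.031)) (array([ 554.5, -299.2,   49. ]), np.float64(0.032))
  S rearfree (array([ 554.6, -300. ,   46. ]), np.float64(-150.48), '', np.float64(180.2))
side mid (array([ 551.7, -299.1,   34. ]), np.float64(0.048)) held (array([ 551.5, -300.1,   46. ]), np.float64(0.044)) (array([ 549.9, -301.8,   49. ]), np.float64(0.044))
  S rearfree (array([ 551.6, -300.7,   46. ]), np.float64(-151.6), '', np.float64(171.7))
free (array([ 552. , -299.7,   46.1]), np.float64(-151.11), array([-0.65, -2.72]), np.float64(371.4)) fixed (array([ 552.8, -300.5,   45.9]), np.float64(-151.16), '', np.float64(379.8))
S free (array([ 553.1, -300. ,   44.3]), np.float64(-151.39), array([-0.05,  1.74]), np.float64(172.5))
```

>>> {"api": "apply_moves", "payload": {
  "commands": [
    [[0, 0.08, 0.03, 0, 0, 0], [0, 0.0, 0, 0, 0, 0], [0, 0.0, 0, 0, 0, 0]]
  ]
}}

```text
clock: 18.52
eef_pos: [556.4, -297.3, 49.6]
tool_rot: [-1.928, -0.001, -1.043]
force: [-0.1, 0.8, -1.1]
width: 64.2
```

>>> {"api": "apply_moves", "payload": {
  "commands": [
    [[0, 0, 0, 0, 0, 0], [0, 0, 0, 0, 0, 0], [0, 0, 0, 0, 0, 0], [0, 0, 0, 0, 0, 0]]
  ],
  "claw": 80
}}

```text
clock: 18.85
eef_pos: [556.5, -298.6, 48.7]
tool_rot: [-1.928, -0.003, -1.043]
force: [-0.3, 0.4, -1.1]
width: 80.2
```

>>> {"api": "apply_moves", "payload": {
  "commands": [
    [[0, -0.2, 0, 0, 0, 0], [0, -0.5, 0, 0, 0, 0], [0, -1, 0, 0, 0, 0], [0, -1, 0, 0, 0, 0], [-0.5, -1, 0, 0, 0, 0], [-1, -0.5, 0, 0, 0, 0], [-1, 0, 0, 0, 0, 0], [-1, 0, 0, 0, 0, 0]]
  ]
}}

```text
clock: 19.52
eef_pos: [538.6, -157.8, 210.2]
tool_rot: [-1.932, -0.013, -1.055]
force: [0.2, -0.4, -0.2]
width: 80.0
```

>>> {"api": "apply_moves", "payload": {
  "commands": [
    [[-1, 0, 0, 0, 0, 0], [-1, 0, 0, 0, 0, 0], [-1, 0, 0, 0, 0, 0], [-1, 0, 0, 0, 0, 0], [-0.5, 0, 0, 0, 0, 0], [0, 0, 0, 0, 0, 0]]
  ]
}}

```text
clock: 20.02
eef_pos: [443.3, 13.0, 210.7]
tool_rot: [-1.927, -0.009, -1.048]
force: [0.5, -0.1, -0.2]
width: 80.1
```

```bash
python3 look.py 11; sed -e 's/(0,5)/(11,)/;s/(34,36)/(46,48)/' c.py > f.py; python3 f.py; python3 - <<'E'
import pickle,cv2,numpy as np
o=[]
for n,(x,y,w,h) in dict(top=(390,160,110,120),side=(340,280,120,120)).items():
    d=pickle.load(open(f'pics/{n}11.pkl','rb'));o.append(cv2.resize(d['image'][y:y+h,x:x+w,::-1],None,fx=3.4,fy=3.4,interpolation=cv2.INTER_CUBIC))
cv2.imwrite('pics/fin.png',np.hstack(o))
E
```

```text
11 46 top (array([ 555.8, -299.4,   46. ]), np.float64(-150.7), '', np.float64(210.1)) 
11 46 side (array([ 552.7, -299.7,   46. ]), np.float64(-151.34), '', np.float64(137.4)) 
11 46 both (array([ 554.6, -299.5,   46. ]), np.float64(-150.82), '', np.float64(390.9)) (array([ 554.2, -299.4,   46.1]), np.float64(-150.92), array([-0.71, -0.3 ]), np.float64(383.1))
11 48 top (array([ 555.5, -299. ,   48. ]), np.float64(-150.38), '', np.float64(211.4)) 
11 48 side (array([ 551.6, -300.8,   48. ]), np.float64(-151.28), '', np.float64(140.6)) 
11 48 both (array([ 553.6, -299.9,   48. ]), np.float64(-151.1), '', np.float64(405.6)) (array([ 554. , -299.3,   46.1]), np.float64(-150.84), array([-0.87, -0.85]), np.float64(382.4))
```

View pics/fin.png

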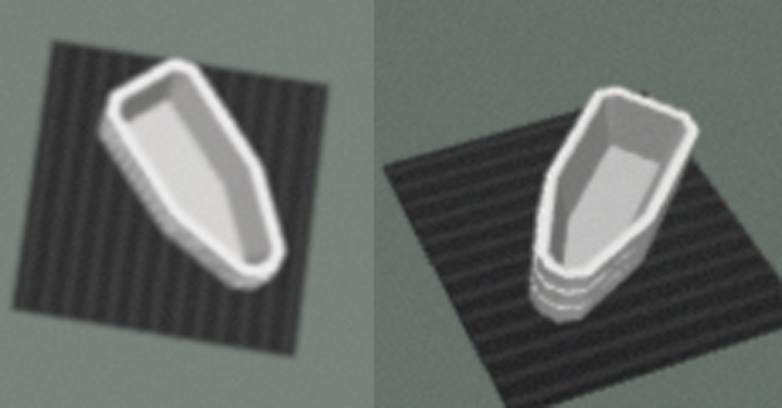

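```bash
python3 -c "
from cell import finish_job;print(finish_job())"
```

```text
the job is handed in; nothing more can be done
None
```

Both loose trays are nested in the tray on the mat, first the bench tray and then the rack tray, noses aligned. I handed the job in at about 20 s on the clock.

**Final fit:** Two-camera fits put the middle tray's centre at z ≈ 34.0 to 34.3 mm and the top tray's at 46.1 mm. Fully home would be 34 and 46 mm. Both trays lie level within about 1°, and the top tray's yaw is about −150.9°, against −150.9 ± 0.1° for the bottom tray at the start. The last picture shows three evenly spaced rims with the noses in line. Each tray stopped going down under small extra pushes before I let go, and the gripper was clear at the end.

**Things that did not agree or that I did not check:**
- **Offset along x:** The fitted centres step about 1.5 mm in +x per tray. That could be play between the walls or camera calibration error. A slight shift of the bottom tray cannot be ruled out, and I did not re-measure it.
- **Force readings:** They never clearly showed contact when a tray seated. I judged seating by the stopped height and the fits.
- **Rack pick-up:** Tilting the tool to match the rack brought joints 5 and 6 to about their limits (−1.10 and 0.23). I backed off and gripped that tray with the tool about 20° off its mouth axis instead.
- **Other items:** I did not re-check the other things on the bench in a final picture. The planned paths kept clear of them.

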